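Bars from under the piles into the drilling jig

ROBOT

A 7-joint arm with a two-finger parallel gripper is mounted at the origin on the work surface. World frame = base frame: x ahead of the robot, y to its left, z up, the work surface at z = 0. Lengths are in m, angles in rad, forces in N, time in s.
With the tool pointing down it reaches from about 0.425 to 0.925 m from the base axis. Payload 6.8 kg.
Tool frame: the origin (TCP) lies midway between the tips of the shut fingers; the grasp point (between the pads) lies r.grasp_offset behind it (r.grasp_offset is the distance from the TCP to the grasp point, in m); z points along the fingers, y is the direction in which the jaws open and shut (so a half turn about z gives the same grasp; the last joint's range is limited). The gripper opens to 85 mm and grips with 20 to 120 N. Pads are 22 mm wide; open, the fingers measure 114 mm over their backs; the gripper's body (76 mm by 85 mm) begins 54 mm behind the grasp point. The pads swing forward as they close: fully open they stand 13 mm farther back than shut.
Start: joints at [-1.29, 0.477, 0.022, 1.555, -0.011, 1.109, -0.083], TCP at [0.256, 0.625, 0.197] pointing down, gripper open.
Joint ranges: [-2.96, 2.96], [-0.34, 2.1], [-1.41, 1.46], [0.24, 2.44], [-1.37, 4.51], [0.17, 1.92], [-2.96, 2.96]. Speed limits (rad/s): [2.39, 2.39, 3.14, 3.14, 3.14, 3.14, 3.14].

INTERFACE

Orientations are given as a rotation vector (axis times angle).
In Python, from bench import r gives the robot as it stands. The module is installed in compiled form; this text tells all that it offers.
- The arm moves only by the tool send_rows, never from a script. Its argument "moves" is one flat list of numbers, 4 for each row, row after row: the shift along the tool's x, y, z in mm, then the turn about the tool's z in degrees. A call has 1 to 8 rows; each row is the pose to reach, as a shift and turn from the pose commanded when the call began, along the tool's axes at that moment; what a row does not reach only later rows make up. A row lasts 1/8 s, in which the tool goes at most 62.5 mm and 10.7 degrees, less where a joint would pass 70% of its speed; a pose out of reach is approached as far as the arm can. A call with a gripper value outside its range is refused whole. "hand" is the closure, from 0 (fully open) to 1 (shut), set as the call begins (left out, the last holds). The fingers move at their own pace and stop on an object; "newtons" is the grip in N (left out, the last holds). Time passes only in rows, so rows that repeat a pose let the fingers close. It gives the time, the measured TCP pose, the force and the opening at its end, in the units of the state.
- r.get_obs(): the state, without advancing time (a new reading comes with each control period).
- r.grab_frame(name): name is "scene" or "top"; returns a dict with "img" (480x640x3 uint8, red, green, blue), "mtx" (3x3 intrinsics, pixels), "world_to_cam" (4x4, takes a point from world to camera coordinates). Camera axes: x right, y up, looking along -z (the intrinsics and any distortion apply to the point x, -y, -z); pixel columns grow to the right and rows downward; lengths in m; the calibration is good to about 2 mm. A picture is of the moment at which its call begins. There is no depth.
- r.hand_in(): hands the job in, once; it reports no verdict.
The state is a dict: "clock": time; "joints": joint angles; "qvel": joint speeds; "tau": joint torques, N m; "tcp_pos": TCP position; "orientation": TCP orientation; "contact_force": force on the tool from outside, world axes, zero at the start; "moment": the same for the moment, N m; "grip_width": finger opening in m.
Only numpy, scipy, OpenCV 4.12 (cv2) and the standard library are available. Lean on these libraries where they do the work, as an engineer would, in place of code of your own. Each camera call takes 0.05 s, during which the arm holds its last target.

TASK

Two or three flat aluminium bars are lying under the piles of parts in the grey rack: draw each one out from under its pile without toppling it, leaving every pile standing in its bay on the bench. Slide each bar into its own slot of the drilling jig until you feel it fully home against the hidden stop, and only when all are home lay the steel hold-down beam flat across them, square and centred, close in front of the jig's hood. Leave the other things on the bench alone.

Things in the scene. Friction and masses are not known exactly. Their poses are not given: they have to be found in the camera images.
- rack: Grey sheet-metal stock rack fixed to the bench, 101 x 351 mm, three open-topped bays side by side centred at its own y = -0.115, 0, +0.115 m, each 109 mm clear. Origin on the bench below the middle bay's pile; its x points away from the robot. Divider walls 28 mm high (x -46 to 50 mm), back panel 45 mm high at x = 50 to 55 mm.
- rack_crossbar (a point): Middle of the fixed crossbar along the whole front of the rack, 8 mm thick (rack x -46 to -38 mm), from 15 to 28 mm above the bench. A 10 mm bar lying on the bench slides out under it towards the robot; the pile is held back by it.
- jig: Drilling jig fixed to the bench, x pointing away from the robot. Grey steel bed 12 mm thick, x = -110 to +100 mm, y = -125 to +125 mm; on it a grey hood from x = 0 (its face) to 106 mm, top 42 mm above the bench, with three slots open towards the robot. Origin on the bench below the hood's face, at the middle slot.
- jig_slot0 (a point): Centre of the slot mouth at the jig's y = -0.075 m, on the bed's surface; axes as the jig's. The slot is 46 mm wide and 18 mm high above the bed. Inside, out of sight, a fixed stop wall stands 45 to 75 mm behind the hood's face, different in each slot and start: feel for it. The bar's rear 65 to 95 mm then stick out.
- jig_slot1 (a point): Centre of the slot mouth at the jig's y = 0 m, on the bed's surface; axes as the jig's. The slot is 46 mm wide and 18 mm high above the bed. Inside, out of sight, a fixed stop wall stands 45 to 75 mm behind the hood's face, different in each slot and start: feel for it. The bar's rear 65 to 95 mm then stick out.
- jig_slot2 (a point): Centre of the slot mouth at the jig's y = +0.075 m, on the bed's surface; axes as the jig's. The slot is 46 mm wide and 18 mm high above the bed. Inside, out of sight, a fixed stop wall stands 45 to 75 mm behind the hood's face, different in each slot and start: feel for it. The bar's rear 65 to 95 mm then stick out.
- pin0 (a joint): Small tell-tale pin in the jig slot at the jig's y = -0.075 m, standing 8 mm out of the hidden stop wall: value in m, 0 when free, about 0.008 when a bar is pushed fully home against the wall; its spring is very weak (about 0.1 N), so a bar left home stays home.
- pin1 (a joint): Small tell-tale pin in the jig slot at the jig's y = 0, standing 8 mm out of the hidden stop wall: value in m, 0 when free, about 0.008 when a bar is pushed fully home against the wall; its spring is very weak (about 0.1 N), so a bar left home stays home.
- pin2 (a joint): Small tell-tale pin in the jig slot at the jig's y = +0.075 m, standing 8 mm out of the hidden stop wall: value in m, 0 when free, about 0.008 when a bar is pushed fully home against the wall; its spring is very weak (about 0.1 N), so a bar left home stays home.
- bar0: Plain aluminium flat bar 140 x 36 x 10 mm (x, y, z), about 0.14 kg, origin in the centre of its underside, both ends alike. If present, it starts lying on the bench under the pile in the rack's bay at y = -0.115 m, long axis along the rack's x, its front end sticking out about 60 mm in front of the crossbar. None from the start: there is no bar under that pile.
- bar1: Plain aluminium flat bar 140 x 36 x 10 mm (x, y, z), about 0.14 kg, origin in the centre of its underside, both ends alike. If present, it starts lying on the bench under the pile in the rack's bay at y = 0, long axis along the rack's x, its front end sticking out about 60 mm in front of the crossbar. None from the start: there is no bar under that pile.
- bar2: Plain aluminium flat bar 140 x 36 x 10 mm (x, y, z), about 0.14 kg, origin in the centre of its underside, both ends alike. If present, it starts lying on the bench under the pile in the rack's bay at y = +0.115 m, long axis along the rack's x, its front end sticking out about 60 mm in front of the crossbar. None from the start: there is no bar under that pile.
- lower0: Lower part of the pile in the rack's bay at y = -0.115 m: grey cast cover 70 x 80 x 28 mm, 0.45 kg (x, y, z). Origin in the centre of its underside. It lies on the bar (10 mm above the bench), or on the bench if there is no bar.
- upper0: Upper part of the same pile: steel hub: disc 56 mm across and 12 mm high with a 32 mm boss, 34 mm high in all, 0.25 kg; lies loose on lower0. Origin in the centre of its underside.
- lower1: Lower part of the pile in the rack's bay at y = 0: steel block 70 x 80 x 28 mm, 0.5 kg (x, y, z). Origin in the centre of its underside. It lies on the bar (10 mm above the bench), or on the bench if there is no bar.
- upper1: Upper part of the same pile: aluminium block 52 x 58 x 30 mm, 0.22 kg; lies loose on lower1. Origin in the centre of its underside.
- lower2: Lower part of the pile in the rack's bay at y = +0.115 m: cardboard carton of hardware, 70 x 80 x 28 mm, 0.4 kg (x, y, z). Origin in the centre of its underside. It lies on the bar (10 mm above the bench), or on the bench if there is no bar.
- upper2: Upper part of the same pile: rubber-tyred wheel lying flat, 60 mm across and 28 mm high, 0.15 kg; lies loose on lower2. Origin in the centre of its underside.
- beam: Hold-down beam: steel bar 200 x 40 x 25 mm (long axis x) with a black rubber-covered grip rib 70 x 18 mm along the middle of its top, rib top 53 mm above its underside; 0.6 kg. Origin in the centre of its underside. Starts on the bench between rack and jig, its long axis roughly along the bench's x.
- oil: Bystander: white oil bottle 56 mm across, 130 mm tall. Origin under its centre.
- tin: Bystander: steel can 60 mm across, 60 mm tall. Origin under its centre.
- wrench: Bystander: wrench lying at the front of the bench.
- washers: Bystander: brass stack of washers, a plain 36 mm disc 16 mm high, lying on the rear of the jig's hood. Origin under its centre.

How it is judged:
By the outcome, as a careful person would: the job done as asked, in the order asked, and still so for the second after the job is handed in, with the robot touching nothing.
Of bar0, bar1, bar2 only 2 to 3 are there at a start; the rules pass over those that are not, and their reading is None.
At some moment in a run one of beam may be knocked a few centimetres aside while the robot is not near it.
Once in a run the grip may slacken for a moment while it holds something.
It also fails if it takes over 210 s, if anything falls off the work surface, if the arm or the gripper's body presses on something with over 40 N, if the wrist force passes 120 N, or if a joint passes its speed limit or range.

## Working session

There is one attempt and no reset: what is moved stays moved. The work goes in short steps, Python scripts to look and compute and a tool call to move; the robot and the scene stay as the last step left them, time stands still between calls to the robot, and variables do not carry over. Pictures are saved under pics/ and viewed, and the job is handed in when it is done.

Besides the shell and the picture viewer there is one more tool, called after "Emit:" as name(argument=value, ...) on one line, values as JSON. send_rows: Moves the arm, as the interface text tells. Its arguments: {"type":"object","properties":{"moves":{"type":"array"},"hand":{"type":"number"},"newtons":{"type":"number"}},"required":["moves"]}

```bash
mkdir -p pics; cat > h.py <<'E'
import numpy as np, cv2
from bench import r
from scipy.spatial.transform import Rotation as R
def cast(f,px,z):
    K=np.array(f["mtx"]);T=np.array(f["world_to_cam"])
    d=np.linalg.inv(K)@np.array([px[0],px[1],1.0]); d=np.array([d[0],-d[1],-d[2]])
    Rw=T[:3,:3].T; c=-Rw@T[:3,3]; d=Rw@d
    s=(z-c[2])/d[2]; return c+s*d
def proj(f,p):
    K=np.array(f["mtx"]);T=np.array(f["world_to_cam"])
    q=T[:3,:3]@np.array(p)+T[:3,3]; q=K@np.array([q[0],-q[1],-q[2]]); return q[:2]/q[2]
def st():
    o=r.get_obs(); Rm=R.from_rotvec(o["orientation"]).as_matrix()
    print("t",round(o["clock"],2),"tcp",np.round(o["tcp_pos"],4),"x",np.round(Rm[:,0],3),"y",np.round(Rm[:,1],3),"z",np.round(Rm[:,2],3),"F",np.round(o["contact_force"],1),"w",round(o["grip_width"],4),"q",np.round(o["joints"],2))
    return o,Rm
E
python3 - <<'E'
from h import *
st(); print(r.grasp_offset)
for n in("scene","top"):
    f=r.grab_frame(n); cv2.imwrite(f"pics/{n}0.png",f["img"][:,:,::-1]); print(n,f.keys(),f["mtx"],np.round(f["world_to_cam"],3))
E
```

```text
t 0.0 tcp [0.2556 0.624  0.1958] x [-0.925  0.379 -0.   ] y [ 0.379  0.925 -0.002] z [-0.001 -0.002 -1.   ] F [ 0.4 -0.5  0.6] w 0.0857 q [-1.29  0.48  0.02  1.56 -0.01  1.11 -0.08]
0.0187
scene dict_keys(['img', 'mtx', 'world_to_cam']) [[516.15962382   0.         316.64315373]
 [  0.         516.15962382 232.47678383]
 [  0.           0.           1.        ]] [[-0.871  0.491 -0.012  0.44 ]
 [-0.275 -0.467  0.84   0.118]
 [ 0.406  0.736  0.542 -1.671]
 [ 0.     0.     0.     1.   ]]
top dict_keys(['img', 'mtx', 'world_to_cam']) [[614.30486558   0.         319.1627793 ]
 [  0.         614.30486558 235.895724  ]
 [  0.           0.           1.        ]] [[-1.500e-02 -1.000e+00  1.000e-03  4.000e-02]
 [ 9.930e-01 -1.500e-02  1.210e-01 -5.740e-01]
 [-1.210e-01  3.000e-03  9.930e-01 -1.538e+00]
 [ 0.000e+00  0.000e+00  0.000e+00  1.000e+00]]
```

View pics/top0.png

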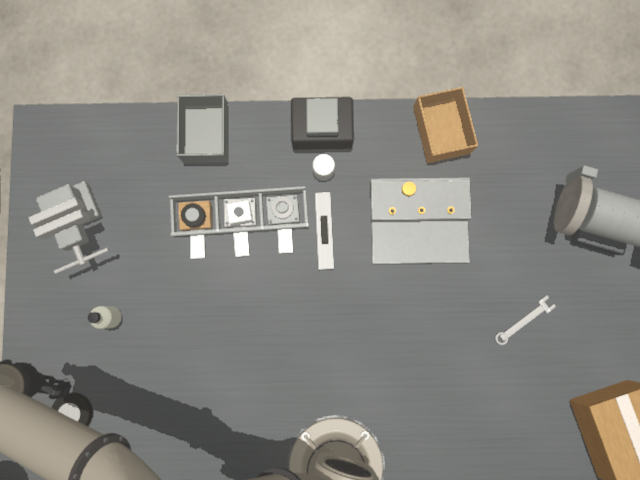

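View pics/scene0.png

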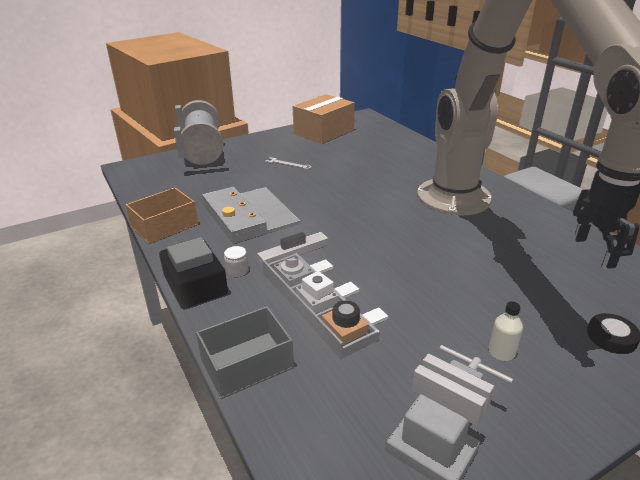

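```bash
python3 - <<'E'
import cv2
i=cv2.imread("pics/top0.png")
cv2.imwrite("pics/c1.png",cv2.resize(i[175:275,160:310],None,fx=5.3,fy=5.3,interpolation=cv2.INTER_CUBIC))
cv2.imwrite("pics/c2.png",cv2.resize(i[150:280,305:480],None,fx=4.5,fy=4.5,interpolation=cv2.INTER_CUBIC))
E
```

```text
(no output)
```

View pics/c1.png

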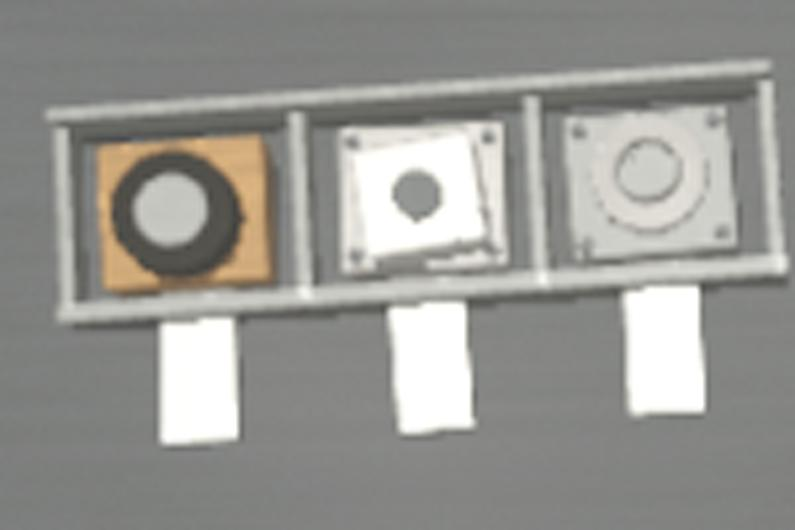

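View pics/c2.png

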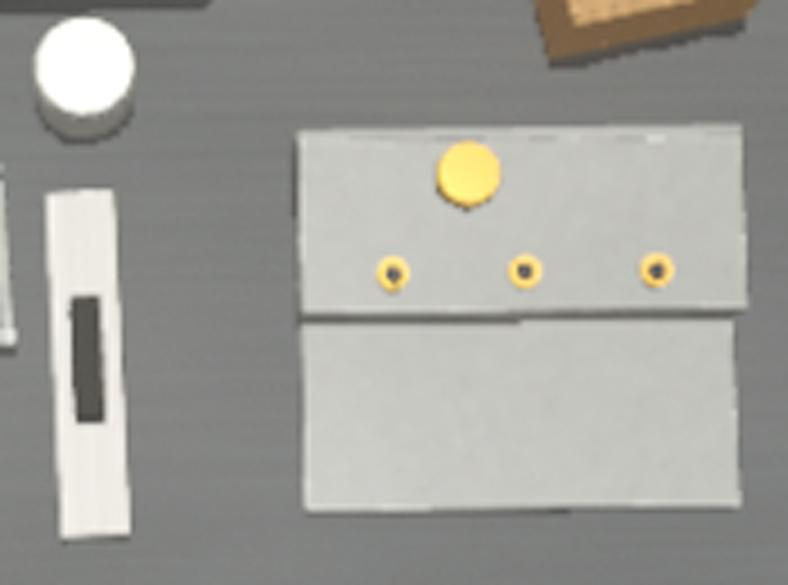

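```bash
cat > meas.py <<'E'
from h import *
def bars(f,z=0.010,thr=235,xmin=0.3):
    im=f["img"]; m=((im.min(2)>thr)*255).astype(np.uint8)
    cs,_=cv2.findContours(m,cv2.RETR_EXTERNAL,cv2.CHAIN_APPROX_NONE)
    out=[]
    for c in cs:
        if cv2.contourArea(c)<100: continue
        w=np.array([cast(f,p[0].astype(float),z)[:2] for p in c])
        rc=cv2.minAreaRect((w*1000).astype(np.float32))
        out.append((rc,c.reshape(-1,2).mean(0)))
    return out
E
python3 - <<'E'
from meas import *
f=r.grab_frame("top")
K=np.array(f["mtx"])
for rc,c in bars(f): print(np.round(c),np.round(rc[0],1),np.round(rc[1],1),round(rc[2],1))
s=5.3
def p1(u,v,z): return cast(f,(160+u/s-.4,175+v/s-.4),z)
def p2(u,v,z): return cast(f,(305+u/4.5-.4,150+v/4.5-.4),z)
print("rack crossbar front corners",p1(58,322,.028),p1(788,270,.028))
print("rack back corners",p1(46,112,.045),p1(771,65,.045))
print("bed front",p2(306,510,.012),p2(740,506,.012))
print("hood face",p2(301,313,.042),p2(746,305,.042))
print("hood back",p2(296,132,.042),p2(742,126,.042))
print("beam corners z25",[np.round(p2(*q,.025),4) for q in((46,193),(114,189),(130,535),(60,538))])
print("rib corners z53",[np.round(p2(*q,.053),4) for q in((70,298),(98,296),(103,421),(77,423))])
print("brass rings",[np.round(p2(*q,.042),4) for q in((393,273),(525,271),(657,270))])
E
```

```text
[197. 247.] [554.8 346.8] [54.8 33.7] 0.6
[241. 244.] [560.9 233.5] [59.9 34.2] 4.4
[285. 241.] [567.7 119.5] [59.7 34.5] 2.6
[238. 211.] [646.3 240.9] [51.  56.5] 8.7
[323. 164.] [767.2  16.5] [50.1 51.2] 89.1
rack crossbar front corners [0.58264929 0.41277541 0.028     ] [0.60274786 0.05850511 0.028     ]
rack back corners [0.68290628 0.41590263 0.045     ] [0.70074347 0.06517306 0.045     ]
bed front [ 0.50497265 -0.1061067   0.012     ] [ 0.50348784 -0.35537904  0.012     ]
hood face [ 0.61484267 -0.10347107  0.042     ] [ 0.61561561 -0.35649968  0.042     ]
hood back [ 0.71960793 -0.10328375  0.042     ] [ 0.71926812 -0.35886838  0.042     ]
beam corners z25 [array([0.6896, 0.0404, 0.025 ]), array([0.6913, 0.0011, 0.025 ]), array([ 0.4913, -0.0045,  0.025 ]), array([0.4902, 0.0353, 0.025 ])]
rib corners z53 [array([0.6237, 0.0277, 0.053 ]), array([0.6246, 0.0118, 0.053 ]), array([0.5536, 0.0102, 0.053 ]), array([0.5527, 0.0248, 0.053 ])]
brass rings [array([ 0.6371, -0.1564,  0.042 ]), array([ 0.6371, -0.2316,  0.042 ]), array([ 0.6365, -0.3067,  0.042 ])]
```

```bash
cat >> h.py <<'E'
def to(x,y,z,yaw):
    "yaw deg of bar axis; tool y at yaw+90"
    o,Rm=st(); d=np.array([x,y,z])-o["tcp_pos"]
    cur=np.degrees(np.arctan2(Rm[1,1],Rm[0,1]))
    t=-(yaw+90-cur); t=(t+90)%180-90
    print("shift mm",np.round(Rm.T@d*1000,1),"turn",round(t,1))
E
python3 -c "
from h import *
to(.565,.1193,.12,2.6)"
```

```text
t 0.15 tcp [0.2557 0.6242 0.196 ] x [-0.925  0.379 -0.   ] y [ 0.379  0.925 -0.001] z [-0.    -0.001 -1.   ] F [-0.6 -0.5 -0.6] w 0.0852 q [-1.29  0.48  0.02  1.56 -0.01  1.11 -0.08]
shift mm [-477.6 -349.8   76.6] turn -24.9
```

Emit:
send_rows(moves=[-60, -44, 0, 0, -119, -87, 0, -5, -179, -131, 0, -10, -239, -175, 0, -15, -298, -219, 0, -20, -358, -262, 0, -24.9, -418, -306, 30, -24.9, -477.6, -350, 60, -24.9], hand=0.25, newtons=80)

```text
clock: 1.15
tcp_pos: [0.5162, 0.2, 0.166]
orientation: [-0.072, 3.139, 0.001]
contact_force: [0.1, 1.2, 0.0]
grip_width: 0.0641
```

```bash
python3 -c "
from h import *
to(.565,.1193,.03,2.6)"
```

```text
t 1.15 tcp [0.5162 0.2    0.166 ] x [-0.999 -0.046 -0.001] y [-0.046  0.999  0.001] z [ 0.001  0.001 -1.   ] F [0.1 1.2 0. ] w 0.0641 q [-0.58  0.31  0.12  1.89 -0.05  0.94  1.18]
shift mm [-44.8 -82.9 136.1] turn 0.0
```

Emit:
send_rows(moves=[0, 0, 0, 0, 0, 0, 0, 0])

```text
clock: 1.4
tcp_pos: [0.5147, 0.2022, 0.1657]
orientation: [0.072, -3.14, -0.001]
contact_force: [0.2, 0.8, -0.1]
grip_width: 0.064
```

```bash
python3 -c "
from h import *
to(.565,.1193,.03,2.6)"
```

```text
t 1.4 tcp [0.5147 0.2022 0.1657] x [-0.999 -0.046  0.001] y [-0.046  0.999  0.   ] z [-0.001  0.    -1.   ] F [ 0.2  0.8 -0.1] w 0.064 q [-0.58  0.31  0.12  1.89 -0.05  0.95  1.17]
shift mm [-46.6 -85.1 135.6] turn 0.0
```

Emit:
send_rows(moves=[-16, -28, 15, 0, -32, -56, 35, 0, -46.6, -85, 55, 0, -46.6, -85, 85, 0, -46.6, -85, 110, 0, -46.6, -85, 130, 0, -46.6, -85, 135, 0, -46.6, -85, 135, 0], hand=0.4)

```text
clock: 2.4
tcp_pos: [0.5654, 0.1203, 0.0312]
orientation: [-0.075, 3.141, 0.001]
contact_force: [-0.2, 0.1, 0.9]
grip_width: 0.0511
```

```bash
python3 -c "
from h import *
to(.565,.1193,.001,2.6)
for n in('top','scene'):
  f=r.grab_frame(n);u=proj(f,(.56,.12,.02)).astype(int);i=f['img'][max(u[1]-60,0):u[1]+60,u[0]-80:u[0]+80,::-1]
  cv2.imwrite('pics/a_%s.png'%n,cv2.resize(i,None,fx=5,fy=5,interpolation=cv2.INTER_CUBIC))"
```

```text
t 2.4 tcp [0.5654 0.1203 0.0312] x [-0.999 -0.048 -0.   ] y [-0.048  0.999  0.001] z [ 0.     0.001 -1.   ] F [-0.2  0.1  0.9] w 0.0511 q [-0.41  0.53  0.12  1.93 -0.1   0.69  1.39]
shift mm [ 0.5 -1.  30.2] turn 0.1
```

View pics/a_scene.png

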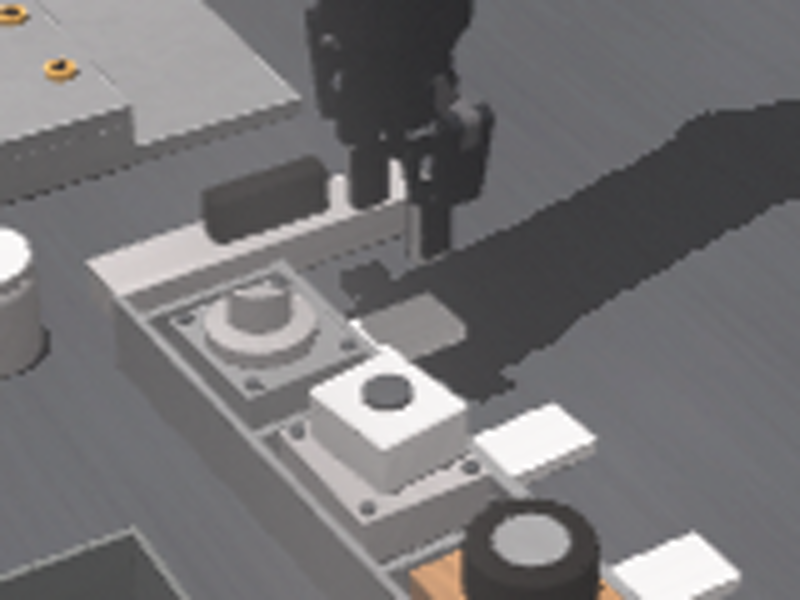

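View pics/a_top.png

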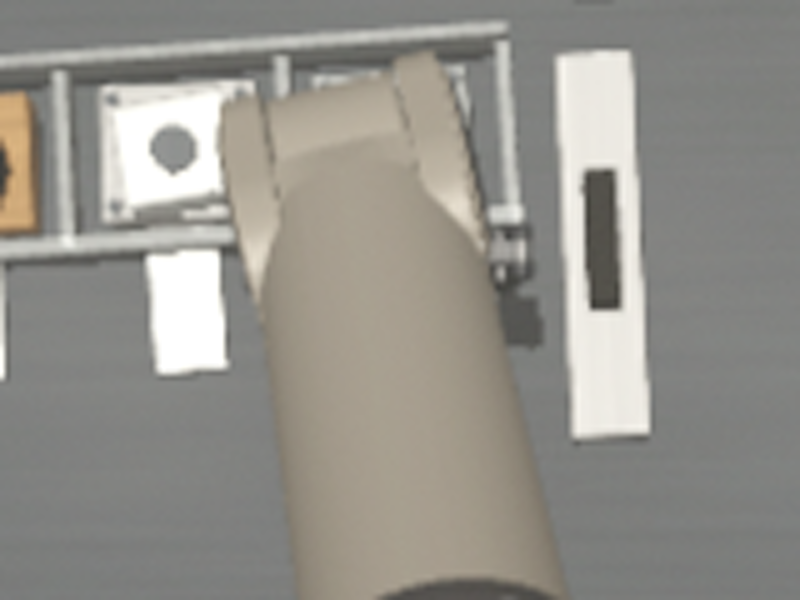

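```bash
python3 -c "
from h import *
f=r.grab_frame('scene');u=proj(f,(.56,.12,.02)).astype(int)
for p in ((.5654,.1203,.0312),(.5654,.1203,.001),(.563,.146,.035),(.567,.095,.035),(.537,.118,.01),(.50,.04,.025)):
  print(p,(proj(f,p)-u+[80,60])*5)"
```

```text
(0.5654, 0.1203, 0.0312) [394.92593855 288.24873122]
(0.5654, 0.1203, 0.001) [395.50192111 335.09795333]
(0.563, 0.146, 0.035) [423.84261723 306.2296422 ]
(0.567, 0.095, 0.035) [368.33724228 258.88487824]
(0.537, 0.118, 0.01) [440.01181111 302.80353038]
(0.5, 0.04, 0.025) [426.18940954 188.96821254]
```

Emit:
send_rows(moves=[0.5, -1, 10, 0, 0.5, -1, 18, 0, 0.5, -1, 18, 0, 0.5, -1, 18, 0])

```text
clock: 3.05
tcp_pos: [0.565, 0.1179, 0.0128]
orientation: [0.072, -3.141, 0.0]
contact_force: [0.5, 0.2, 0.6]
grip_width: 0.0515
```

```bash
python3 -c "
from h import *
to(.565,.1193,.001,2.6)
for n in('scene',):
  f=r.grab_frame(n);u=proj(f,(.56,.12,.02)).astype(int);i=f['img'][max(u[1]-40,0):u[1]+20,u[0]-40:u[0]+40,::-1].astype(float)
  i=255*(i/255)**.6
  cv2.imwrite('pics/b_%s.png'%n,cv2.resize(i.astype(np.uint8),None,fx=10,fy=10,interpolation=cv2.INTER_CUBIC))"
```

```text
t 3.05 tcp [0.565  0.1179 0.0128] x [-0.999 -0.046  0.   ] y [-0.046  0.999 -0.   ] z [-0. -0. -1.] F [0.5 0.2 0.6] w 0.0515 q [-0.41  0.56  0.12  1.94 -0.1   0.65  1.4 ]
shift mm [-0.1  1.4 11.8] turn 0.0
```

View pics/b_scene.png

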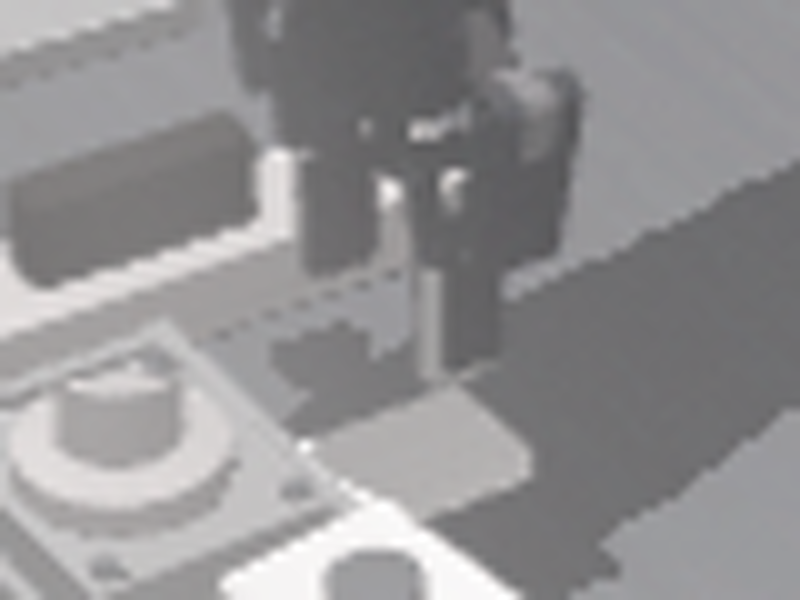

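Emit:
send_rows(moves=[0, 1, 6, 0, 0, 1, 11, 0, 0, 1, 11, 0, 0, 1, 11, 0])

```text
clock: 3.6
tcp_pos: [0.5649, 0.1189, 0.0018]
orientation: [0.072, -3.141, 0.0]
contact_force: [-1.0, -0.3, 0.4]
grip_width: 0.0509
```

```bash
cat > crop.py <<'E'
import sys
from h import *
n,x,y,z,hw,name=sys.argv[1],*map(float,sys.argv[2:6]),sys.argv[6]
f=r.grab_frame(n);u=proj(f,(x,y,z)).astype(int);hw=int(hw)
y0=max(u[1]-hw*3//4,0);x0=max(u[0]-hw,0)
i=f['img'][y0:u[1]+hw*3//4,x0:u[0]+hw,::-1].astype(float)
i=(255*(i/255)**.7).astype(np.uint8); s=400/hw
i=cv2.resize(i,None,fx=s,fy=s,interpolation=cv2.INTER_CUBIC)
p=((proj(f,(x,y,z))-[x0,y0]+.5)*s).astype(int); cv2.drawMarker(i,tuple(int(v) for v in p),(0,0,255),cv2.MARKER_CROSS,20,1)
print("x0,y0,s",x0,y0,s); cv2.imwrite('pics/'+name,i)
st()
E
python3 crop.py scene .565 .119 .001 40 b2.png
```

```text
x0,y0,s 278 237 10.0
t 3.65 tcp [0.565  0.1189 0.0019] x [-0.999 -0.046 -0.   ] y [-0.046  0.999  0.   ] z [ 0.  0. -1.] F [ 0.4  0.1 -0.8] w 0.0512 q [-0.41  0.57  0.12  1.94 -0.11  0.63  1.4 ]
```

View pics/b2.png

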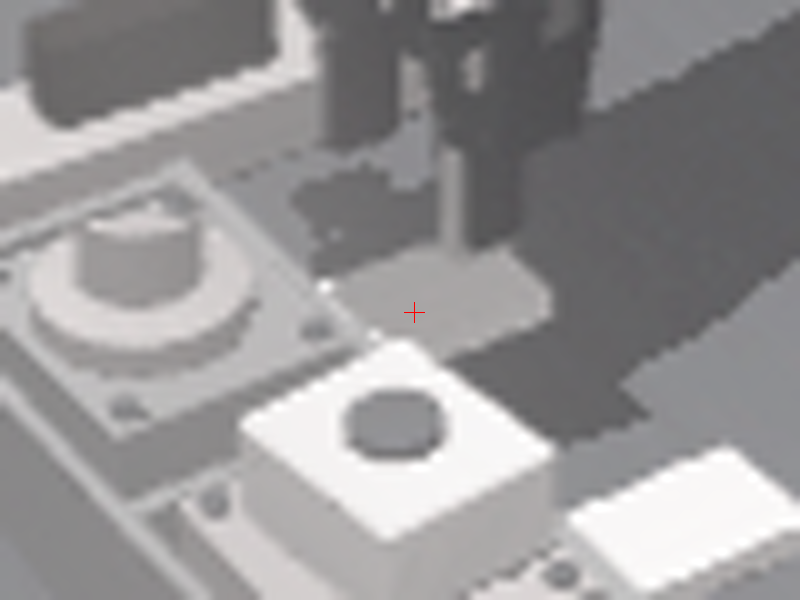

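```bash
python3 -c "
from h import *
f=r.grab_frame('scene')
for z in (.0,.01,.02,.03,.04):
  print(z,cast(f,(278+48.5,237+24.2),z),cast(f,(278+36,237+14.5),z))
t=r.grab_frame('top')
# static check across views
for p in ((.5535,.346+.0,.01),(.6371,-.1564,.042),(.6371,-.3067,.042),(.537,.118,.01)): print(proj(f,p),proj(t,p))
"; python3 crop.py top .565 .119 .01 60 b3.png
```

```text
0.0 [0.53267914 0.10271781 0.        ] [0.53947103 0.04630834 0.        ]
0.01 [0.53960162 0.11460471 0.01      ] [0.54630989 0.05888973 0.01      ]
0.02 [0.5465241  0.12649161 0.02      ] [0.55314875 0.07147113 0.02      ]
0.03 [0.55344658 0.13837851 0.03      ] [0.55998761 0.08405253 0.03      ]
0.04 [0.56036906 0.15026542 0.04      ] [0.56682648 0.09663392 0.04      ]
[372.09378222 314.16784761] [197.80689621 246.96454163]
[250.66331546 215.01466501] [391.92800268 210.248032  ]
[231.61141076 193.76552518] [450.57604942 209.37350861]
[328.00236222 261.56070608] [285.7713299  251.97117563]
x0,y0,s 225 196 6.666666666666667
t 3.8 tcp [0.5651 0.1189 0.002 ] x [-0.999 -0.046 -0.   ] y [-0.046  0.999  0.   ] z [ 0.  0. -1.] F [ 0.3 -0.6 -0.1] w 0.0512 q [-0.41  0.57  0.12  1.94 -0.11  0.63  1.4 ]
```

View pics/b3.png

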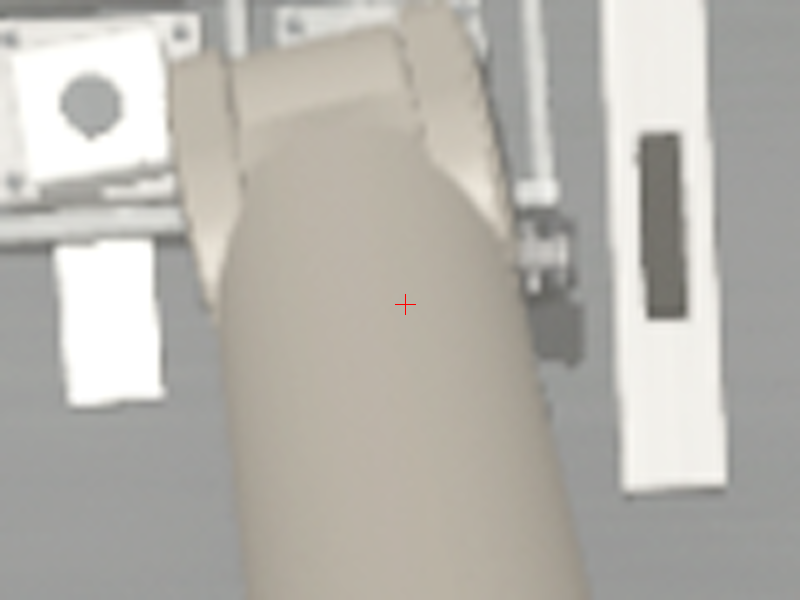

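```bash
python3 crop.py scene .58 .0 .03 100 b4.png
```

```text
x0,y0,s 192 163 4.0
t 3.85 tcp [0.565  0.1189 0.002 ] x [-0.999 -0.046 -0.   ] y [-0.046  0.999  0.   ] z [ 0.  0. -1.] F [-0.7 -0.5 -0.5] w 0.0513 q [-0.41  0.57  0.12  1.94 -0.11  0.63  1.4 ]
```

View pics/b4.png

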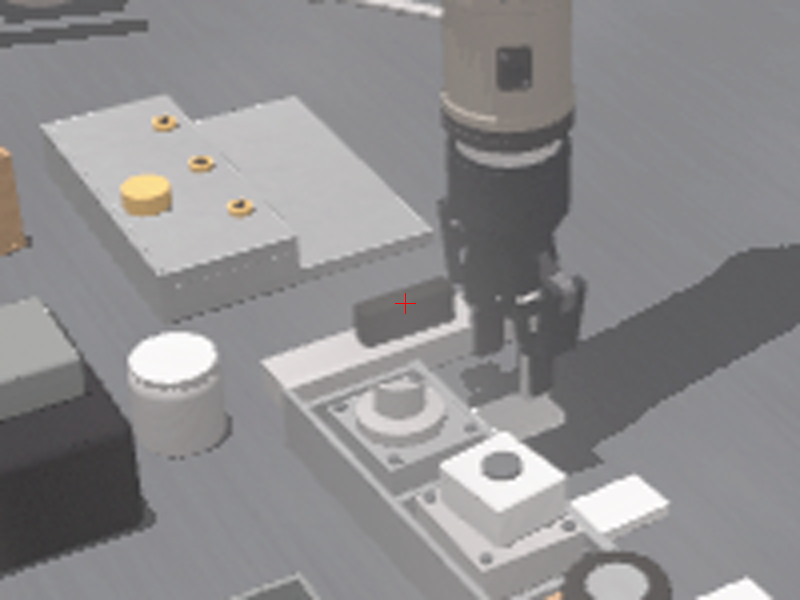

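Emit:
send_rows(moves=[0, 0, 0, 0, 0, 0, 0, 0, 0, 0, 0, 0, 0, 0, 0, 0, 0, 0, 0, 0, 0, 0, 0, 0], hand=0.62, newtons=30)

```text
clock: 4.6
tcp_pos: [0.5649, 0.1189, 0.0018]
orientation: [0.072, -3.141, 0.0]
contact_force: [0.7, 0.1, 0.3]
grip_width: 0.0323
```

```bash
 python3 crop.py scene .565 .119 .001 40 b5.png
```

```text
x0,y0,s 278 237 10.0
t 4.65 tcp [0.5649 0.119  0.0019] x [-0.999 -0.046  0.   ] y [-0.046  0.999  0.   ] z [-0.  0. -1.] F [-1.  -0.3 -0.1] w 0.0323 q [-0.41  0.57  0.12  1.94 -0.11  0.63  1.4 ]
```

View pics/b5.png

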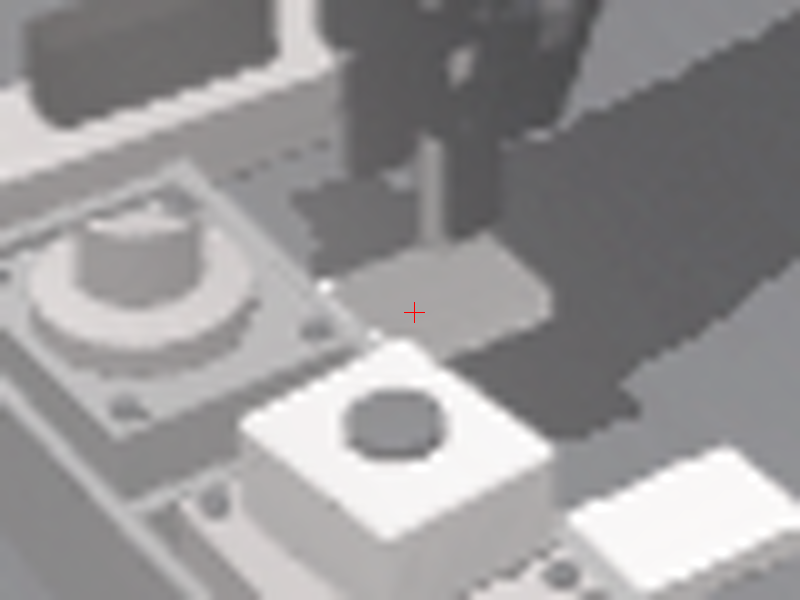

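Emit:
send_rows(moves=[0, 0, -4, 0, 0, 0, -4, 0, 0, 0, -4, 0, 0, 0, 0, 0, 0, 0, 4, 0, 0, 0, 8, 0, 0, 0, 8, 0], hand=0.4)

```text
clock: 5.52
tcp_pos: [0.5645, 0.1188, -0.0067]
orientation: [0.072, -3.14, 0.0]
contact_force: [0.4, 0.2, -0.1]
grip_width: 0.0512
```

Emit:
send_rows(moves=[0, 0, 3, 0, 0, 0, 6, 0, 0, 0, 6, 0, 0, 0, 6, 0])

```text
clock: 6.02
tcp_pos: [0.565, 0.1189, -0.0121]
orientation: [-0.072, 3.141, 0.0]
contact_force: [1.1, -0.5, 0.5]
grip_width: 0.051
```

```bash
 python3 crop.py scene .565 .119 .001 40 b6.png
```

```text
x0,y0,s 278 237 10.0
t 6.08 tcp [ 0.565   0.1189 -0.0121] x [-0.999 -0.046 -0.   ] y [-0.046  0.999  0.   ] z [ 0.  0. -1.] F [ 1.   0.4 -0.1] w 0.0513 q [-0.4   0.6   0.11  1.94 -0.11  0.61  1.4 ]
```

View pics/b6.png

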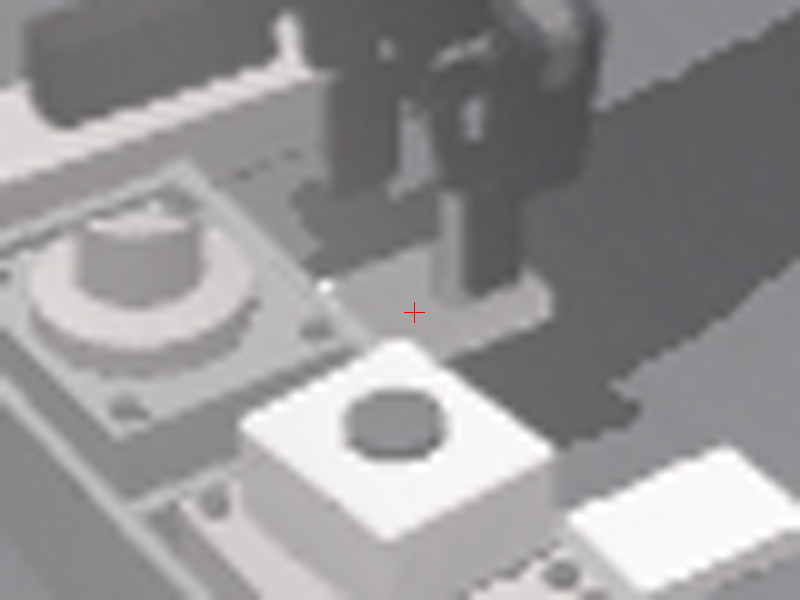

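Emit:
send_rows(moves=[0, 0, 3, 0, 0, 0, 6, 0, 0, 0, 9, 0, 0, 0, 9, 0, 0, 0, 9, 0])

```text
clock: 6.7
tcp_pos: [0.565, 0.1189, -0.0211]
orientation: [-0.072, 3.141, -0.0]
contact_force: [-0.4, 0.6, -0.6]
grip_width: 0.0513
```

```bash
 python3 crop.py scene .565 .119 .001 40 b7.png
```

```text
x0,y0,s 278 237 10.0
t 6.75 tcp [ 0.565   0.1189 -0.0211] x [-0.999 -0.046 -0.   ] y [-0.046  0.999  0.   ] z [ 0.  0. -1.] F [-0.3  0.6  0.4] w 0.0512 q [-0.4   0.61  0.11  1.95 -0.11  0.59  1.4 ]
```

View pics/b7.png

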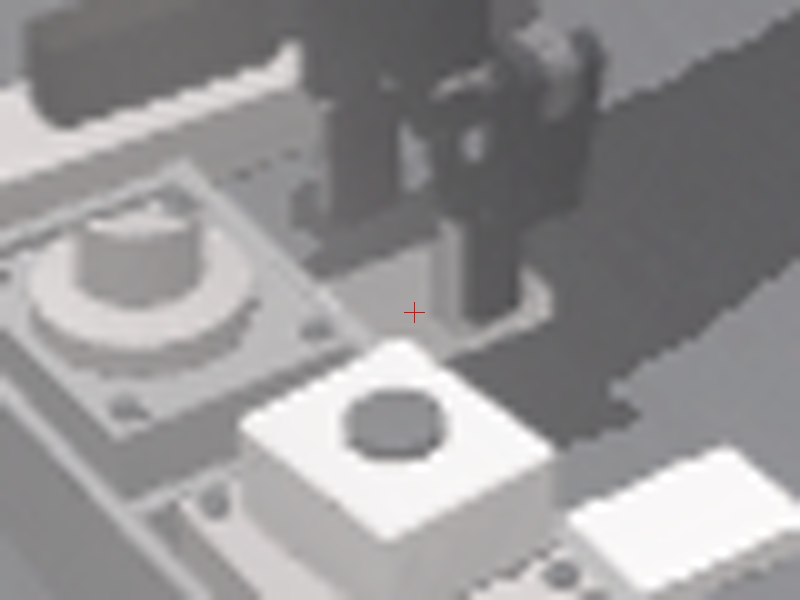

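```bash
 python3 -c "
from h import *
f=r.grab_frame('scene')
for p in ((.574,.145,.003),(.552,.144,.003),(.574,.145,.010),(.574,.154,.003),(.552,.154,.003)): print(p,(proj(f,p)-[278,237])*10+5)"
```

```text
(0.574, 0.145, 0.003) [434.28422843 368.74283079]
(0.552, 0.144, 0.003) [505.96854165 340.6595264 ]
(0.574, 0.145, 0.01) [434.06748999 347.01125942]
(0.574, 0.154, 0.003) [451.72790839 387.19693231]
(0.552, 0.154, 0.003) [525.61620083 360.87130856]
```

Emit:
send_rows(moves=[0, 0, 3, 0, 0, 0, 6, 0, 0, 0, 9, 0, 0, 0, 9, 0, 0, 0, 9, 0])

```text
clock: 7.42
tcp_pos: [0.565, 0.1189, -0.0302]
orientation: [0.072, -3.141, -0.0]
contact_force: [0.5, 1.4, -1.0]
grip_width: 0.0514
```

```bash
 python3 crop.py scene .565 .119 .001 40 b8.png
```

```text
x0,y0,s 278 237 10.0
t 7.47 tcp [ 0.565   0.1189 -0.0301] x [-0.999 -0.046 -0.   ] y [-0.046  0.999  0.   ] z [ 0.  0. -1.] F [0.5 0.2 0.2] w 0.0513 q [-0.4   0.63  0.11  1.95 -0.11  0.57  1.4 ]
```

View pics/b8.png

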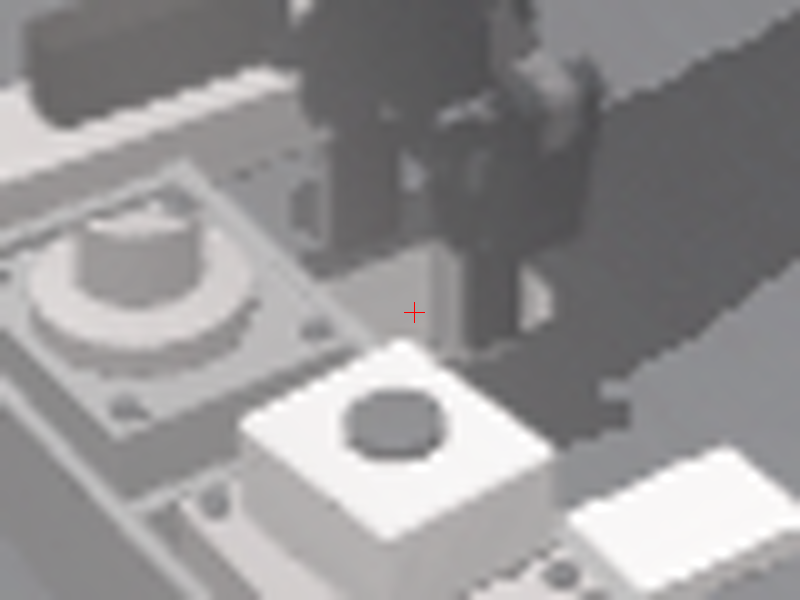

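Emit:
send_rows(moves=[0, 0, 2, 0, 0, 0, 4, 0, 0, 0, 6, 0, 0, 0, 6, 0, 0, 0, 6, 0])

```text
clock: 8.1
tcp_pos: [0.565, 0.1189, -0.0361]
orientation: [-0.072, 3.141, -0.0]
contact_force: [-0.0, -2.0, 0.1]
grip_width: 0.0513
```

```bash
 python3 crop.py scene .565 .119 .001 40 b9.png
```

```text
x0,y0,s 278 237 10.0
t 8.15 tcp [ 0.565   0.119  -0.0361] x [-0.999 -0.046 -0.   ] y [-0.046  0.999  0.   ] z [ 0.  0. -1.] F [ 0.7 -0.7 -0.3] w 0.0512 q [-0.4   0.64  0.1   1.95 -0.12  0.56  1.4 ]
```

View pics/b9.png

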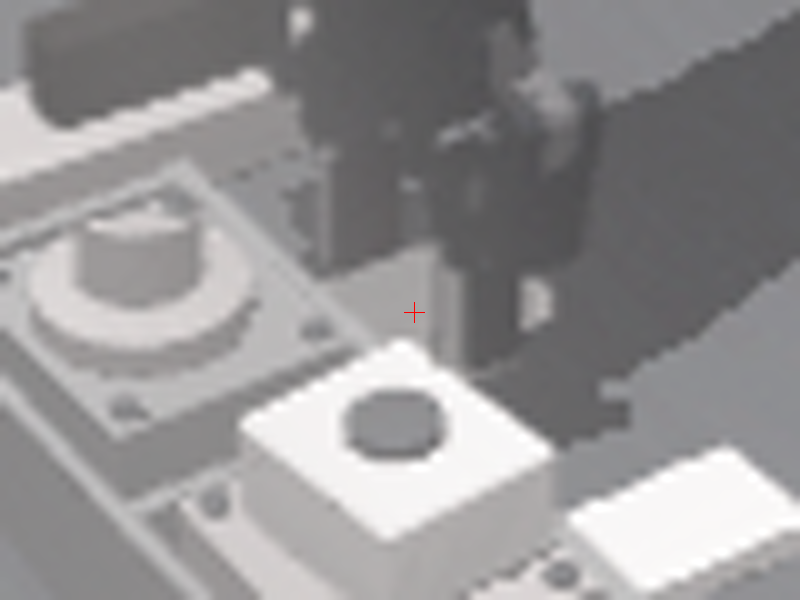

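Emit:
send_rows(moves=[0, 0, 0, 0, 0, 0, 0, 0, 0, 0, 0, 0, 0, 0, 0, 0, 0, 0, 0, 0, 0, 0, 0, 0], hand=0.75, newtons=30)

```text
clock: 8.9
tcp_pos: [0.5655, 0.1193, -0.0353]
orientation: [-0.073, 3.14, 0.001]
contact_force: [-1.5, 1.0, 6.7]
grip_width: 0.0353
```

```bash
 python3 crop.py scene .565 .119 .001 40 b10.png
```

```text
x0,y0,s 278 237 10.0
t 8.95 tcp [ 0.5655  0.1193 -0.0352] x [-0.999 -0.046 -0.001] y [-0.046  0.999  0.   ] z [ 0.001  0.001 -1.   ] F [-1.5  0.6  7.1] w 0.0351 q [-0.4   0.63  0.1   1.95 -0.12  0.56  1.4 ]
```

View pics/b10.png

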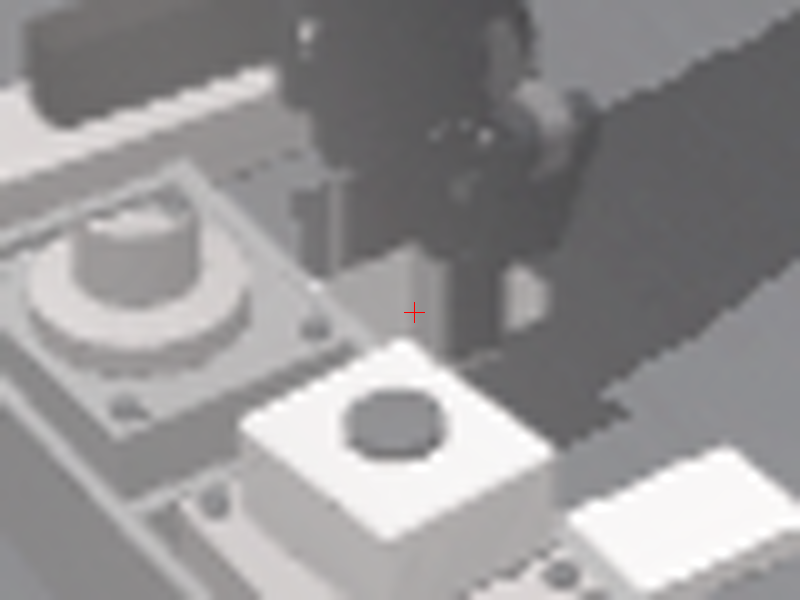

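Emit:
send_rows(moves=[0, 0, -1, 0, 0, 0, -1, 0, 2, 0, -1, 0, 4, 0, -1, 0, 7, 0, -1, 0, 10, 0, -1, 0, 13, 0, -1, 0, 16, 0, -1, 0], hand=0.75, newtons=80)

```text
clock: 9.95
tcp_pos: [0.5523, 0.1182, -0.0345]
orientation: [-0.07, 3.135, 0.001]
contact_force: [10.0, 0.0, -4.2]
grip_width: 0.0336
```

```bash
 python3 crop.py scene .565 .119 .001 60 b11.png
```

```text
x0,y0,s 258 222 6.666666666666667
t 10.0 tcp [ 0.5514  0.1181 -0.0346] x [-0.999 -0.045 -0.005] y [-0.045  0.999  0.   ] z [ 0.005  0.001 -1.   ] F [ 4.9  0.6 -1.3] w 0.0336 q [-0.4   0.62  0.1   1.98 -0.12  0.54  1.4 ]
```

View pics/b11.png

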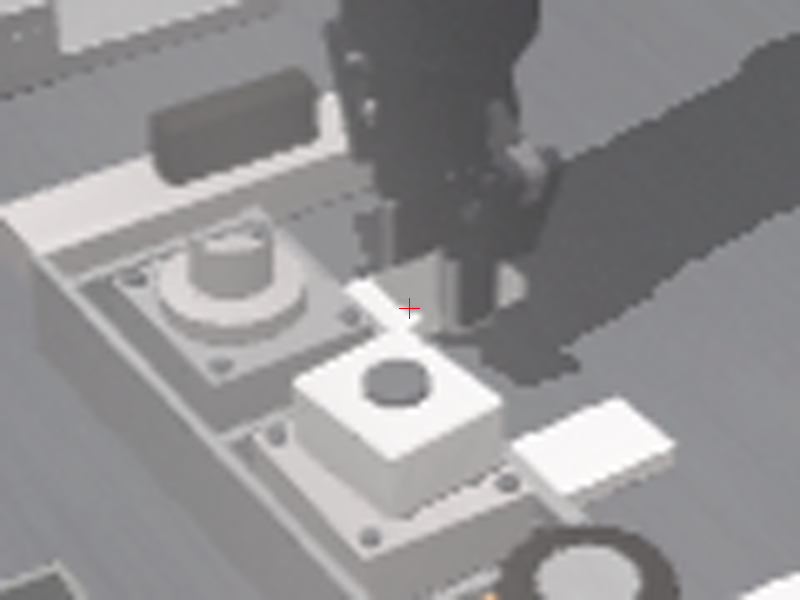

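Emit:
send_rows(moves=[3, 0, 0, 0, 6, 0, 0, 0, 9, 0, 0, 0, 12, 0, 0, 0, 15, 0, 0, 0, 18, 0, 0, 0, 21, 0, 0, 0, 24, 0, 0, 0])

```text
clock: 11.0
tcp_pos: [0.529, 0.1173, -0.0342]
orientation: [-0.07, 3.133, 0.002]
contact_force: [10.5, 0.5, -2.9]
grip_width: 0.0336
```

Emit:
send_rows(moves=[3, 0, 0, 0, 6, 0, 0, 0, 9, 0, 0, 0, 12, 0, 0, 0, 15, 0, 0, 0, 18, 0, 0, 0, 21, 0, 0, 0, 24, 0, 0, 0])

```text
clock: 12.0
tcp_pos: [0.501, 0.1161, -0.0349]
orientation: [-0.072, 3.14, 0.0]
contact_force: [4.1, 0.8, 3.7]
grip_width: 0.0338
```

Emit:
send_rows(moves=[3, 0, 0, 0, 6, 0, 0, 0, 9, 0, 0, 0, 12, 0, 0, 0, 15, 0, 0, 0, 18, 0, 0, 0, 21, 0, 0, 0, 24, 0, 0, 0])

```text
clock: 13.0
tcp_pos: [0.4772, 0.115, -0.035]
orientation: [-0.072, 3.14, 0.0]
contact_force: [5.0, 0.1, 4.0]
grip_width: 0.0338
```

```bash
 python3 crop.py scene .565 .119 .001 70 b12.png;  python3 crop.py top .53 .119 .001 60 b12t.png
```

```text
x0,y0,s 248 215 5.714285714285714
t 13.05 tcp [ 0.4769  0.115  -0.035 ] x [-0.999 -0.046 -0.   ] y [-0.046  0.999  0.   ] z [ 0.  0. -1.] F [2.9 0.2 5.4] w 0.0337 q [-0.44  0.54  0.1   2.15 -0.12  0.45  1.36]
x0,y0,s 225 209 6.666666666666667
t 13.1 tcp [ 0.4769  0.115  -0.035 ] x [-0.999 -0.046 -0.   ] y [-0.046  0.999  0.   ] z [ 0.  0. -1.] F [ 3.5 -0.   6.6] w 0.0338 q [-0.44  0.55  0.1   2.15 -0.12  0.45  1.36]
```

View pics/b12.png

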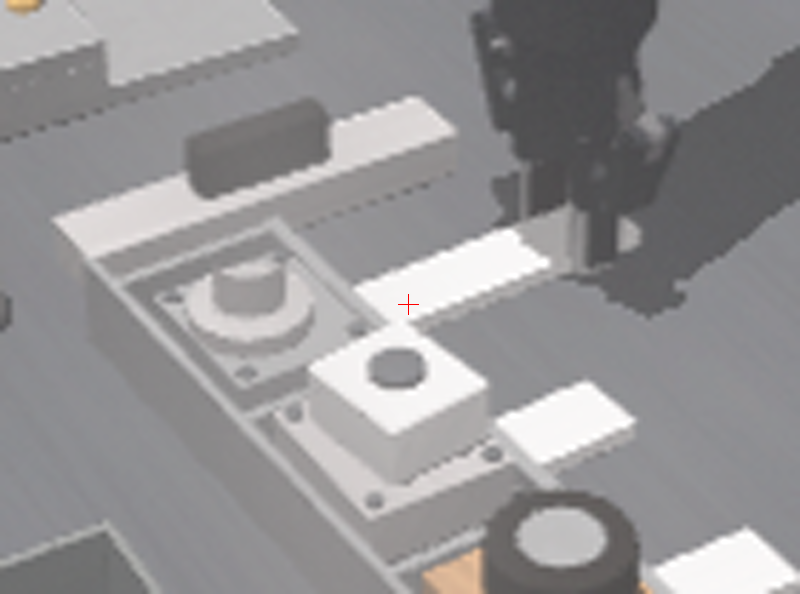

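View pics/b12t.png

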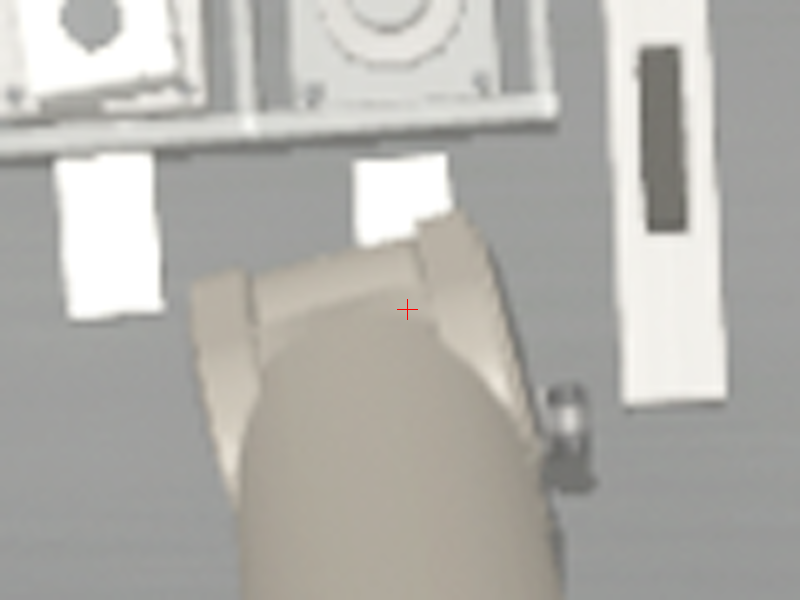

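Emit:
send_rows(moves=[10, 0, -5, 0, 20, 0, -15, 0, 30, 0, -30, 0, 36, 0, -45, 0, 36, 0, -60, 0, 36, 0, -65, 0, 36, 0, -65, 0])

```text
clock: 13.98
tcp_pos: [0.4417, 0.1134, 0.0303]
orientation: [-0.072, 3.14, 0.001]
contact_force: [-0.2, -0.4, -1.5]
grip_width: 0.0335
```

```bash
 python3 -c "
from h import *
f=r.grab_frame('top')
print(cast(f,(225+401/6.667,209+157/6.667),.01))
to(.45,-.306,.03,0)";  python3 crop.py scene .525 .119 .04 70 b13.png
```

```text
[0.58776136 0.11918127 0.01      ]
t 14.03 tcp [0.4413 0.1133 0.0299] x [-0.999 -0.046 -0.   ] y [-0.046  0.999  0.   ] z [ 0.  0. -1.] F [-0.7 -0.6 -1. ] w 0.0335 q [-0.5   0.38  0.13  2.21 -0.09  0.56  1.32]
shift mm [ 1.050e+01 -4.193e+02 -2.000e-01] turn 2.6
x0,y0,s 262 199 5.714285714285714
t 14.07 tcp [0.441  0.1132 0.0296] x [-0.999 -0.046  0.   ] y [-0.046  0.999 -0.   ] z [-0. -0. -1.] F [-0.2  0.1 -1. ] w 0.0337 q [-0.5   0.38  0.13  2.21 -0.09  0.56  1.32]
```

View pics/b13.png

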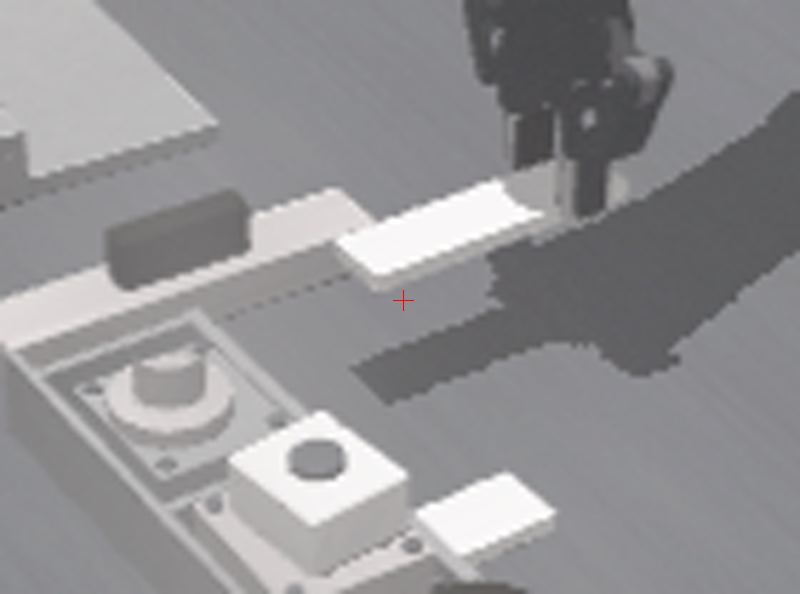

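Emit:
send_rows(moves=[1.3, -45, 0, 0, 2.6, -95, 0, 0, 3.9, -150, 0, 0.5, 5.2, -210, 0, 1, 6.5, -265, 0, 1.5, 7.8, -320, 0, 2, 9, -375, 0, 2.6, 10.5, -419, 0, 2.6])

```text
clock: 15.08
tcp_pos: [0.4491, -0.3083, 0.0292]
orientation: [-0.002, -3.141, 0.0]
contact_force: [1.0, 0.9, -1.3]
grip_width: 0.0336
```

Emit:
send_rows(moves=[0, 0, 0, 0, 0, 0, 0, 0, 0, 0, 0, 0])

```text
clock: 15.45
tcp_pos: [0.4499, -0.3041, 0.0294]
orientation: [0.004, -3.141, -0.002]
contact_force: [-0.1, -0.7, -1.7]
grip_width: 0.0337
```

```bash
 python3 -c "
from h import *
to(.488,-.306,-.019,0)";  python3 crop.py top .55 -.26 .04 80 c1.png
```

```text
t 15.45 tcp [ 0.4499 -0.3041  0.0294] x [-1.    -0.002  0.001] y [-0.002  1.     0.001] z [-0.001  0.001 -1.   ] F [-0.1 -0.7 -1.7] w 0.0337 q [ 0.33  0.49  0.18  2.01 -0.14  0.65  2.19]
shift mm [-38.2  -2.1  48.4] turn 0.1
x0,y0,s 353 183 5.0
t 15.5 tcp [ 0.4499 -0.3041  0.0296] x [-1.    -0.003  0.001] y [-0.003  1.     0.001] z [-0.001  0.001 -1.   ] F [ 1.2 -0.7 -1.9] w 0.0337 q [ 0.33  0.49  0.18  2.01 -0.14  0.65  2.19]
```

View pics/c1.png

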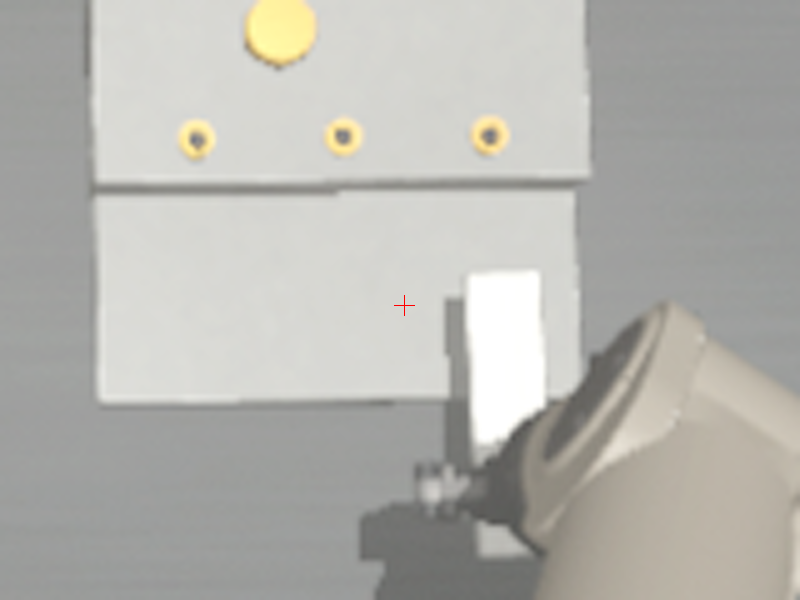

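```bash
cat > barpose.py <<'E'
import sys
from h import *
# estimate far end + side edges of a bright bar near (x,y) at top height z
x,y,z=map(float,sys.argv[1:4]); thr=int(sys.argv[4]) if len(sys.argv)>4 else 238
f=r.grab_frame('top'); m=((f['img'].min(2)>thr)*255).astype(np.uint8)
cs,_=cv2.findContours(m,cv2.RETR_EXTERNAL,cv2.CHAIN_APPROX_NONE)
for c in cs:
    if cv2.contourArea(c)<60: continue
    w=np.array([cast(f,p[0].astype(float),z)[:2] for p in c])
    if np.hypot(*(w.mean(0)-[x,y]))>.08: continue
    xm=w[:,0].max(); sel=w[(w[:,0]<xm-.006)&(w[:,0]>xm-.03)]
    ys=np.median(sel[:,1]); L=sel[sel[:,1]>ys]; Rr=sel[sel[:,1]<ys]
    e=w[w[:,0]>xm-.004]
    print("cent",np.round(w.mean(0),4),"front x %.4f"%xm,"Ledge y %.4f Redge y %.4f mid %.4f at x %.3f"%(L[:,1].mean(),Rr[:,1].mean(),(L[:,1].mean()+Rr[:,1].mean())/2,sel[:,0].mean()))
    if len(L)>3: print("slopes deg",np.degrees(np.polyfit(L[:,0],L[:,1],1)[0]),np.degrees(np.polyfit(Rr[:,0],Rr[:,1],1)[0]))
    rc=cv2.minAreaRect((w*1000).astype(np.float32)); print(np.round(rc[0],1),np.round(rc[1],1),round(rc[2],1))
E
python3 barpose.py .55 -.306 .075
```

```text
cent [ 0.5242 -0.3023] front x 0.5618 Ledge y -0.2869 Redge y -0.3193 mid -0.3031 at x 0.544
slopes deg -2.313823703556444 -2.460204775630582
[ 520.8 -303.8] [81.7 34.1] 1.0
```

Emit:
send_rows(moves=[-15, -1, 10, 0, -30, -2.8, 20, 0, -36, -2.8, 30, 0, -36, -2.8, 40, 0, -36, -2.8, 48, 0, -36, -2.8, 48, 0, -36, -2.8, 48, 0])

```text
clock: 16.42
tcp_pos: [0.4856, -0.3088, -0.0179]
orientation: [-0.0, 3.141, -0.0]
contact_force: [0.0, 0.3, -2.0]
grip_width: 0.0336
```

```bash
 python3 barpose.py .55 -.306 .025;  python3 crop.py scene .60 -.28 .02 50 c2.png
```

```text
cent [ 0.5593 -0.3069] front x 0.5967 Ledge y -0.2935 Redge y -0.3233 mid -0.3084 at x 0.578
slopes deg -2.2913051697163205 7.050600261660447
[ 555.5 -309.3] [82.9 34.2] 0.9
x0,y0,s 196 163 8.0
t 16.52 tcp [ 0.4859 -0.3089 -0.0177] x [-1.    -0.    -0.001] y [-0.  1. -0.] z [ 0.001 -0.    -1.   ] F [ 0.2  0.  -1.7] w 0.0339 q [ 0.33  0.61  0.16  1.95 -0.17  0.59  2.18]
```

View pics/c2.png

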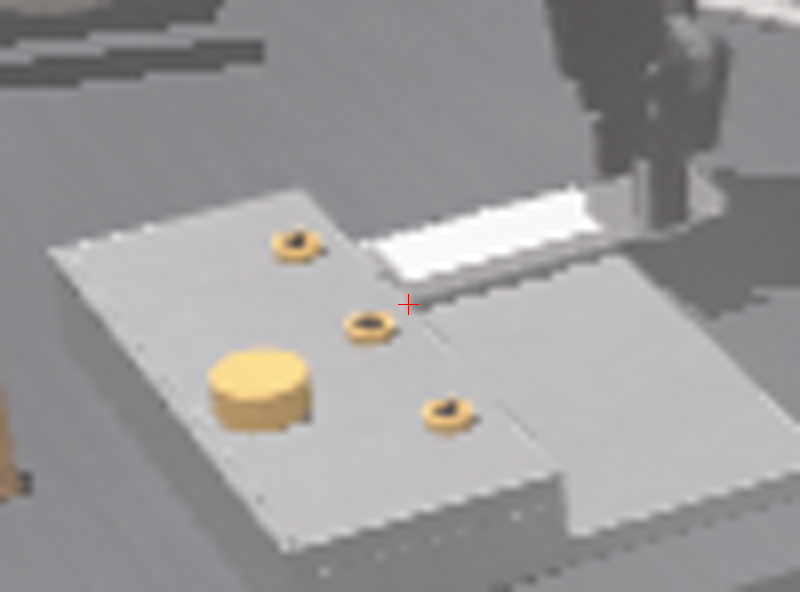

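Emit:
send_rows(moves=[0, 1.5, 3, 0, -8, 1.5, 3, 0, -16, 1.5, 3, 0, -24, 1.5, 3, 0, -32, 1.5, 3, 0, -40, 1.5, 3, 0, -48, 1.5, 3, 0, -54, 1.5, 3, 0])

```text
clock: 17.52
tcp_pos: [0.5404, -0.307, -0.0212]
orientation: [-0.001, 3.141, 0.0]
contact_force: [0.8, 0.4, -2.0]
grip_width: 0.0338
```

```bash
 python3 crop.py top .60 -.28 .02 50 c3.png;python3 crop.py scene .60 -.28 .02 50 c4.png
```

```text
x0,y0,s 389 188 8.0
t 17.57 tcp [ 0.5413 -0.3068 -0.0211] x [-1.    -0.001 -0.001] y [-0.001  1.    -0.   ] z [ 0.001 -0.    -1.   ] F [ 1.4  0.4 -1.3] w 0.0338 q [ 0.29  0.67  0.17  1.84 -0.17  0.65  2.13]
x0,y0,s 196 163 8.0
t 17.62 tcp [ 0.5407 -0.3069 -0.0211] x [-1.    -0.001 -0.001] y [-0.001  1.    -0.   ] z [ 0.001 -0.    -1.   ] F [-0.4 -0.4 -1.7] w 0.0333 q [ 0.29  0.67  0.17  1.84 -0.17  0.65  2.13]
```

View pics/c3.png

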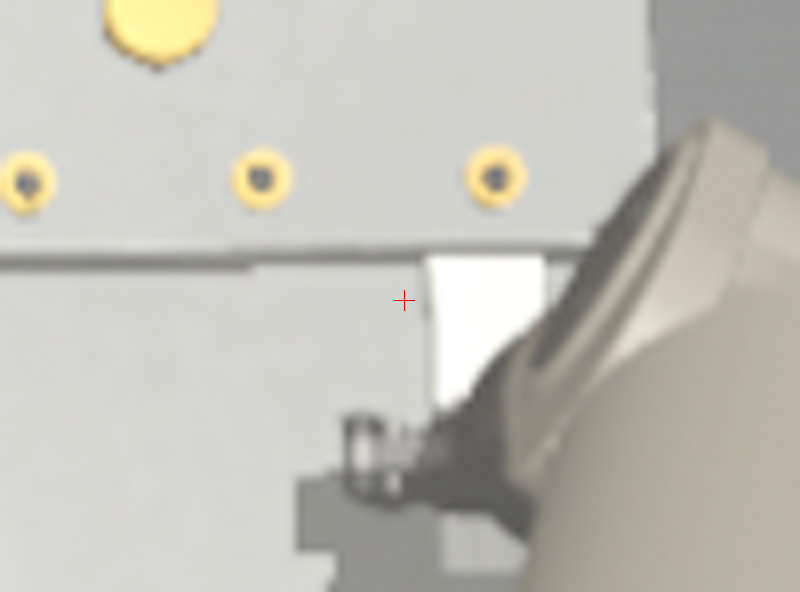

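View pics/c4.png

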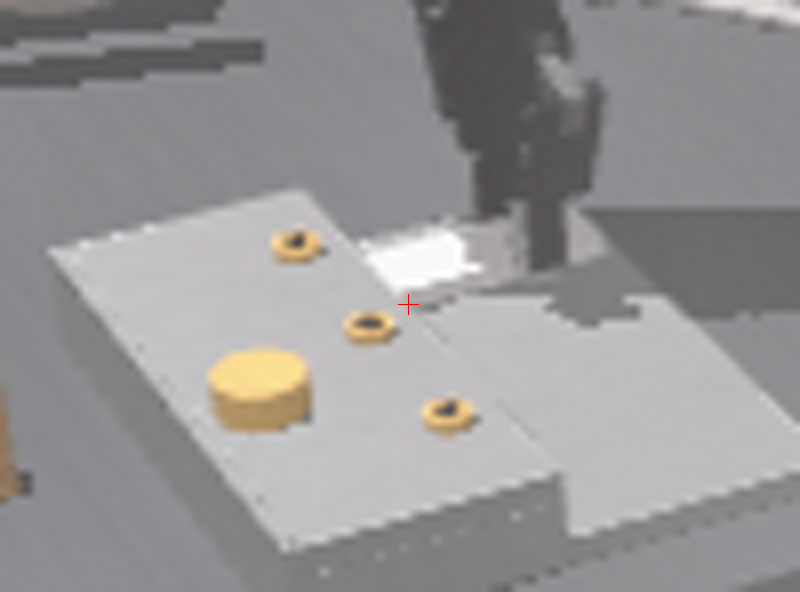

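Emit:
send_rows(moves=[-2, 0, 0, 0, -4, 0, 0, 0, -6, 0, 0, 0, -8, 0, 0, 0, -9.5, 0, 0, 0, -11, 0, 0, 0])

```text
clock: 18.38
tcp_pos: [0.5508, -0.307, -0.0211]
orientation: [0.001, -3.142, -0.0]
contact_force: [0.1, -0.8, -1.1]
grip_width: 0.0333
```

Emit:
send_rows(moves=[-1.5, 0, 0, 0, -3, 0, 0, 0, -4.5, 0, 0, 0, -6, 0, 0, 0])

```text
clock: 18.88
tcp_pos: [0.5568, -0.3071, -0.0212]
orientation: [0.001, -3.142, -0.0]
contact_force: [0.7, -1.3, -1.7]
grip_width: 0.0333
```

Emit:
send_rows(moves=[-1.5, 0, 0, 0, -3, 0, 0, 0, -4.5, 0, 0, 0, -6, 0, 0, 0])

```text
clock: 19.38
tcp_pos: [0.5612, -0.3069, -0.0215]
orientation: [-0.0, -3.139, -0.001]
contact_force: [-6.1, -0.3, -0.1]
grip_width: 0.0337
```

Emit:
send_rows(moves=[-1, 0, 0, 0, -2, 0, 0, 0, -2, 0, 0, 0])

```text
clock: 19.75
tcp_pos: [0.5611, -0.3069, -0.0221]
orientation: [-0.001, -3.136, -0.003]
contact_force: [-8.0, 0.8, 0.5]
grip_width: 0.034
```

Emit:
send_rows(moves=[-1, 0, 0, 0, -2, 0, 0, 0, -2, 0, 0, 0])

```text
clock: 20.12
tcp_pos: [0.561, -0.3067, -0.0226]
orientation: [-0.002, -3.132, -0.004]
contact_force: [-12.6, 0.5, 2.3]
grip_width: 0.0337
```

Emit:
send_rows(moves=[0, 0, 0.7, 0, 0, 0, 1.2, 0, 0, 0, 1.2, 0])

```text
clock: 20.5
tcp_pos: [0.5611, -0.3068, -0.0227]
orientation: [-0.002, -3.132, -0.004]
contact_force: [-14.5, 3.1, 10.0]
grip_width: 0.0336
```

Emit:
send_rows(moves=[0, 0, 0, 0, 0, 0, 0, 0, 0, 0, 0, 0, 0, 0, 0, 0], hand=0.42, newtons=30)

```text
clock: 21.0
tcp_pos: [0.5673, -0.307, -0.0222]
orientation: [-0.001, 3.141, -0.0]
contact_force: [0.1, 0.4, -0.1]
grip_width: 0.0495
```

Emit:
send_rows(moves=[0, 0, -10, 0, 0, 0, -30, 0, 0, 0, -60, 0, 40, 40, -90, 0, 80, 90, -100, 0, 100, 140, -100, 0, 110, 190, -100, 0, 110, 230, -100, 0])

```text
clock: 22.0
tcp_pos: [0.4563, -0.0754, 0.0793]
orientation: [-0.001, 3.14, 0.001]
contact_force: [1.2, 0.2, 0.4]
grip_width: 0.0493
```

```bash
 python3 crop.py top .60 -.26 .02 50 c5.png; python3 crop.py top .60 .2 .02 80 c6.png;
```

```text
x0,y0,s 381 188 8.0
t 22.05 tcp [ 0.4569 -0.0699  0.0791] x [-1.    -0.007 -0.002] y [-0.007  1.     0.003] z [ 0.002  0.003 -1.   ] F [-0.3  5.1  0.2] w 0.0495 q [-0.12  0.3   0.17  2.17 -0.08  0.68  1.68]
x0,y0,s 173 167 5.0
t 22.1 tcp [ 0.4574 -0.0725  0.0791] x [-1.    -0.007 -0.002] y [-0.007  1.     0.002] z [ 0.002  0.002 -1.   ] F [ 0.1 -0.7  0.4] w 0.0499 q [-0.12  0.3   0.17  2.17 -0.08  0.68  1.68]
```

View pics/c5.png

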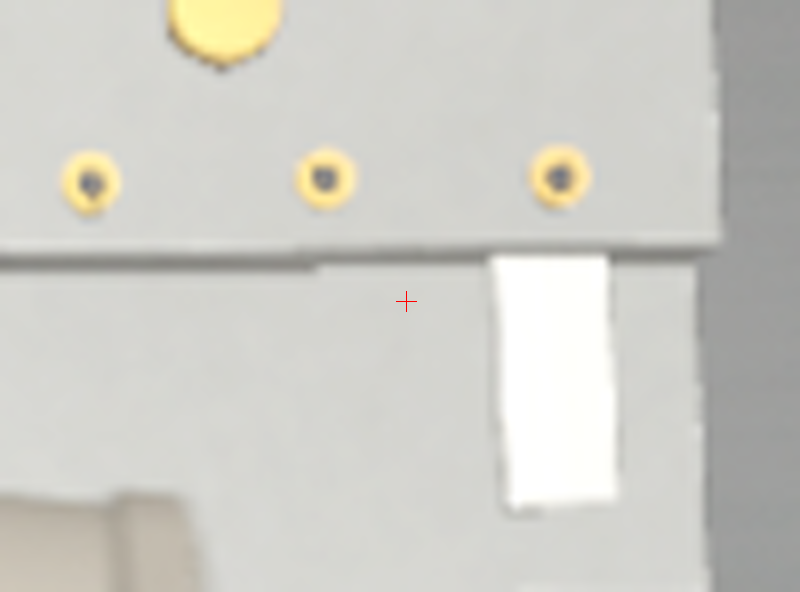

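View pics/c6.png

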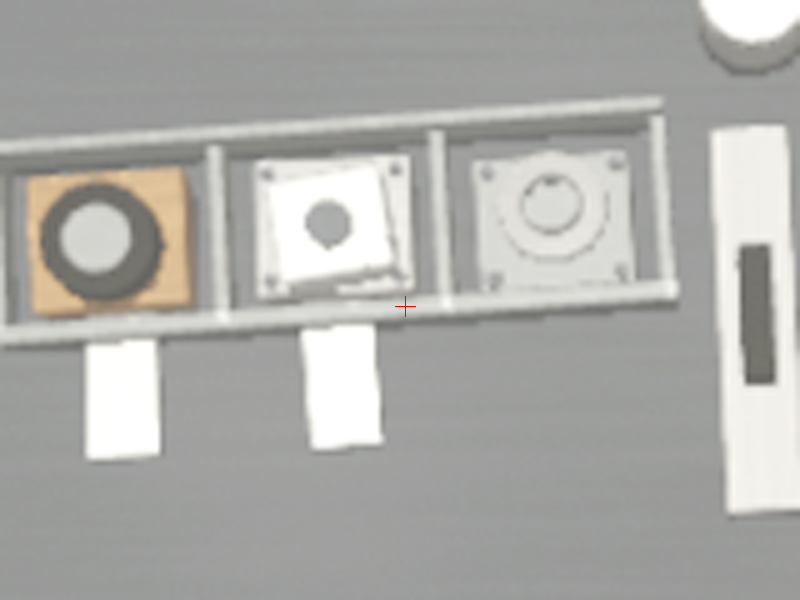

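```bash
 python3 -c "
from h import *
f=r.grab_frame('top'); print('bar0 rear',cast(f,(381+565/8-.5,188+500/8-.5),.022), 'front edge at hood', cast(f,(381+550/8-.5,188+256/8-.5),.022))
to(.558,.2333,.06,4.4)
from meas import bars
for rc,c in bars(f): print(np.round(c),np.round(rc[0],1),np.round(rc[1],1),round(rc[2],1))
"
```

```text
bar0 rear [ 0.53449024 -0.3081711   0.022     ] front edge at hood [ 0.61385615 -0.30658193  0.022     ]
t 22.15 tcp [ 0.4575 -0.075   0.0791] x [-1.    -0.005 -0.002] y [-0.005  1.     0.001] z [ 0.002  0.001 -1.   ] F [-0.8 -0.3  1.1] w 0.0495 q [-0.12  0.3   0.17  2.17 -0.08  0.68  1.68]
shift mm [-101.9  307.8   19.6] turn -4.1
[197. 247.] [554.8 346.8] [54.8 33.7] 0.6
[241. 244.] [560.6 233.5] [59.1 34.2] 4.7
[450. 235.] [ 573.9 -310.3] [76.4 34.5] 0.7
[238. 211.] [646.3 240.9] [51.  56.5] 8.7
[323. 164.] [767.2  16.5] [50.1 51.2] 89.1
```

Emit:
send_rows(moves=[-10, 45, 0, 0, -20, 95, 0, 0, -35, 145, 0, 0, -55, 195, 0, -2, -75, 245, 0, -4.2, -95, 285, 0, -4.2, -102, 308, 0, -4.2, -102, 308, 0, -4.2], hand=0.4)

```text
clock: 23.15
tcp_pos: [0.5589, 0.2316, 0.0779]
orientation: [-0.118, 3.139, 0.0]
contact_force: [-0.1, -0.8, -0.7]
grip_width: 0.0516
```

Emit:
send_rows(moves=[0, 0, 15, 0, 0, 0, 40, 0, 0, 0, 60, 0, 0, 0, 60, 0])

```text
clock: 23.65
tcp_pos: [0.5569, 0.2289, 0.0156]
orientation: [0.113, -3.136, 0.004]
contact_force: [0.7, 0.2, 0.1]
grip_width: 0.0514
```

```bash
 python3 -c "
from h import *
to(.558,.2333,-.0355,4.5)";  python3 crop.py scene .558 .233 .01 50 d1.png
```

```text
t 23.65 tcp [0.5569 0.2289 0.0156] x [-0.997 -0.072  0.004] y [-0.072  0.997 -0.002] z [-0.004 -0.002 -1.   ] F [0.7 0.2 0.1] w 0.0514 q [-0.55  0.58  0.07  1.87 -0.06  0.7   1.2 ]
shift mm [-1.6  4.4 51.1] turn -0.4
x0,y0,s 294 250 8.0
t 23.7 tcp [0.5579 0.2297 0.0168] x [-0.997 -0.073  0.002] y [-0.073  0.997 -0.001] z [-0.002 -0.001 -1.   ] F [ 0.3 -0.2 -0.8] w 0.0512 q [-0.55  0.58  0.07  1.87 -0.06  0.7   1.2 ]
```

View pics/d1.png

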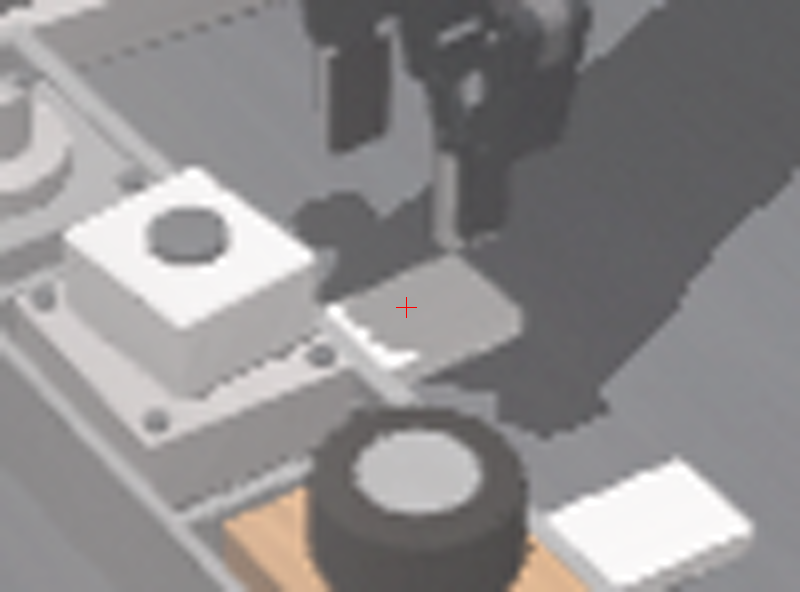

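Emit:
send_rows(moves=[0, 3.6, 5, 0, 0, 3.6, 20, 0, 0, 3.6, 32, 0, 0, 3.6, 42, 0, 0, 3.6, 47, 0, 0, 3.6, 50, 0, 0, 3.6, 51, 0, 0, 3.6, 51, 0])

```text
clock: 24.7
tcp_pos: [0.5585, 0.2346, -0.0331]
orientation: [-0.116, 3.139, 0.0]
contact_force: [0.0, -0.6, 0.7]
grip_width: 0.0511
```

```bash
 python3 -c "
from h import *
to(.558,.2333,-.0355,4.5)";  python3 crop.py scene .558 .233 .01 50 d2.png
```

```text
t 24.7 tcp [ 0.5585  0.2346 -0.0331] x [-0.997 -0.074 -0.   ] y [-0.074  0.997  0.   ] z [ 0.  0. -1.] F [ 0.  -0.6  0.7] w 0.0511 q [-0.55  0.66  0.06  1.88 -0.07  0.61  1.2 ]
shift mm [ 0.6 -1.3  2.4] turn -0.3
x0,y0,s 294 250 8.0
t 24.75 tcp [ 0.5585  0.2346 -0.0331] x [-0.997 -0.074 -0.   ] y [-0.074  0.997  0.   ] z [ 0.  0. -1.] F [-0.2 -0.6 -0.7] w 0.0514 q [-0.55  0.66  0.06  1.88 -0.07  0.61  1.2 ]
```

View pics/d2.png

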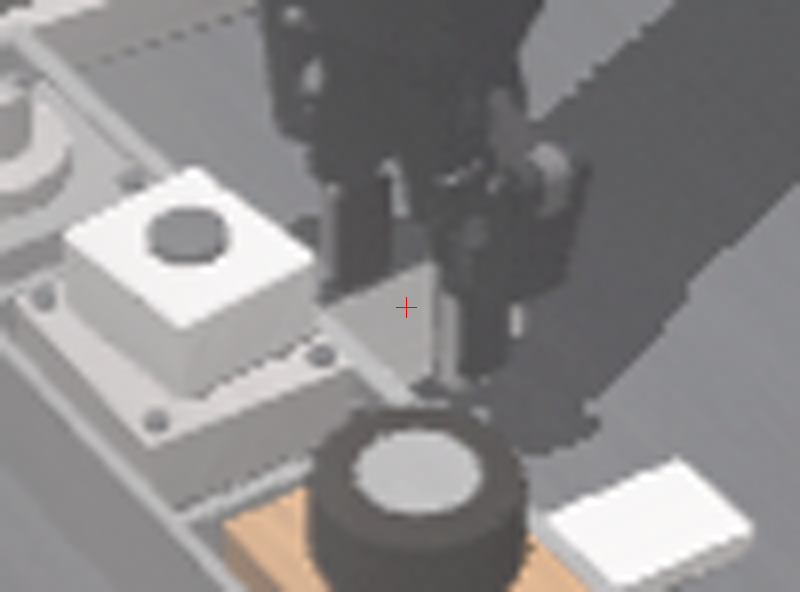

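Straddling bar1. Lower slightly, close, then pull.

Emit:
send_rows(moves=[0, -1.2, 2, 0, 0, -1.2, 2.2, 0, 0, -1.2, 2.2, 0])

```text
clock: 25.12
tcp_pos: [0.5583, 0.2333, -0.0355]
orientation: [0.116, -3.139, -0.0]
contact_force: [0.0, 0.2, 1.4]
grip_width: 0.0512
```

Emit:
send_rows(moves=[0, 0, 0, 0, 0, 0, 0, 0, 0, 0, 0, 0, 0, 0, 0, 0, 0, 0, 0, 0, 0, 0, -0.7, 0], hand=0.75, newtons=80)

```text
clock: 25.88
tcp_pos: [0.5585, 0.2337, -0.0348]
orientation: [-0.117, 3.139, 0.001]
contact_force: [0.8, 1.0, -2.2]
grip_width: 0.0336
```

Emit:
send_rows(moves=[2, 0, 0, 0, 4, 0, 0, 0, 7, 0, 0, 0, 10, 0, 0, 0, 13, 0, 0, 0, 16, 0, 0, 0])

```text
clock: 26.62
tcp_pos: [0.544, 0.2322, -0.0344]
orientation: [-0.114, 3.137, 0.001]
contact_force: [5.3, 0.4, -1.9]
grip_width: 0.0337
```

```bash
  python3 crop.py scene .558 .233 .01 60 d3.png
```

```text
x0,y0,s 284 242 6.666666666666667
t 26.68 tcp [ 0.5434  0.2321 -0.0344] x [-0.997 -0.073 -0.002] y [-0.073  0.997  0.   ] z [ 0.002  0.001 -1.   ] F [ 5.2  0.8 -2.1] w 0.0336 q [-0.56  0.64  0.06  1.91 -0.07  0.58  1.19]
```

View pics/d3.png

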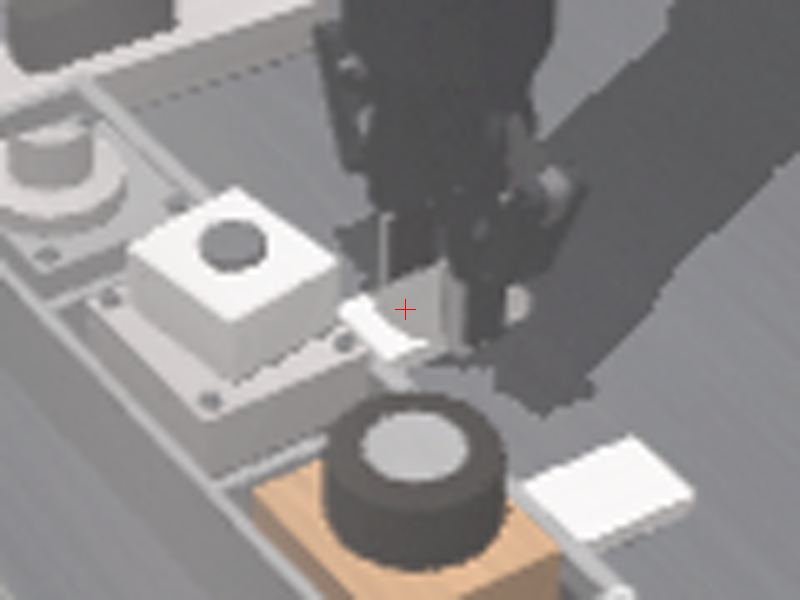

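Emit:
send_rows(moves=[3, 0, 0, 0, 6, 0, 0, 0, 9, 0, 0, 0, 12, 0, 0, 0, 15, 0, 0, 0, 18, 0, 0, 0, 21, 0, 0, 0, 24, 0, 0, 0])

```text
clock: 27.68
tcp_pos: [0.5216, 0.2308, -0.0339]
orientation: [-0.114, 3.134, 0.002]
contact_force: [10.0, 0.5, -3.2]
grip_width: 0.0334
```

Emit:
send_rows(moves=[3, 0, 0, 0, 6, 0, 0, 0, 9, 0, 0, 0, 12, 0, 0, 0, 15, 0, 0, 0, 18, 0, 0, 0, 21, 0, 0, 0, 24, 0, 0, 0])

```text
clock: 28.68
tcp_pos: [0.494, 0.2286, -0.0349]
orientation: [0.116, -3.139, 0.0]
contact_force: [1.9, 0.2, -1.3]
grip_width: 0.0339
```

Emit:
send_rows(moves=[3, 0, 0, 0, 6, 0, 0, 0, 9, 0, 0, 0, 12, 0, 0, 0, 15, 0, 0, 0, 18, 0, 0, 0, 21, 0, 0, 0, 24, 0, 0, 0])

```text
clock: 29.68
tcp_pos: [0.4702, 0.2268, -0.0349]
orientation: [0.116, -3.139, 0.0]
contact_force: [0.8, 0.2, -1.0]
grip_width: 0.0338
```

```bash
 python3 crop.py scene .565 .2 .001 90 d4.png;  python3 crop.py top .53 .22 .001 60 d4t.png
```

```text
x0,y0,s 244 217 4.444444444444445
t 29.73 tcp [ 0.4698  0.2268 -0.0349] x [-0.997 -0.074  0.001] y [-0.074  0.997 -0.   ] z [-0.001 -0.    -1.   ] F [-0.6 -0.1 -0.4] w 0.0337 q [-0.62  0.57  0.06  2.08 -0.07  0.49  1.14]
x0,y0,s 186 210 6.666666666666667
t 29.77 tcp [ 0.4699  0.2267 -0.0349] x [-0.997 -0.074  0.001] y [-0.074  0.997 -0.   ] z [-0.001 -0.    -1.   ] F [-0.8  0.8  0.5] w 0.0333 q [-0.62  0.57  0.06  2.08 -0.07  0.49  1.14]
```

View pics/d4.png

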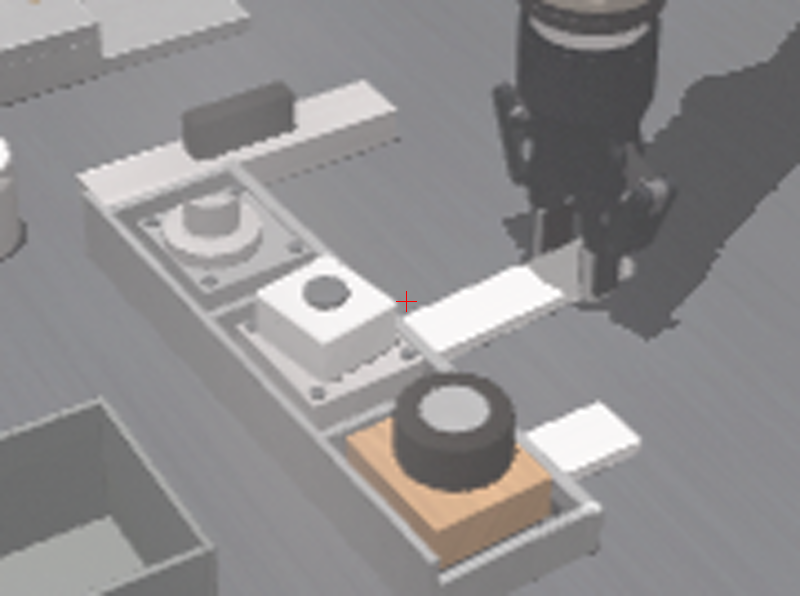

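View pics/d4t.png

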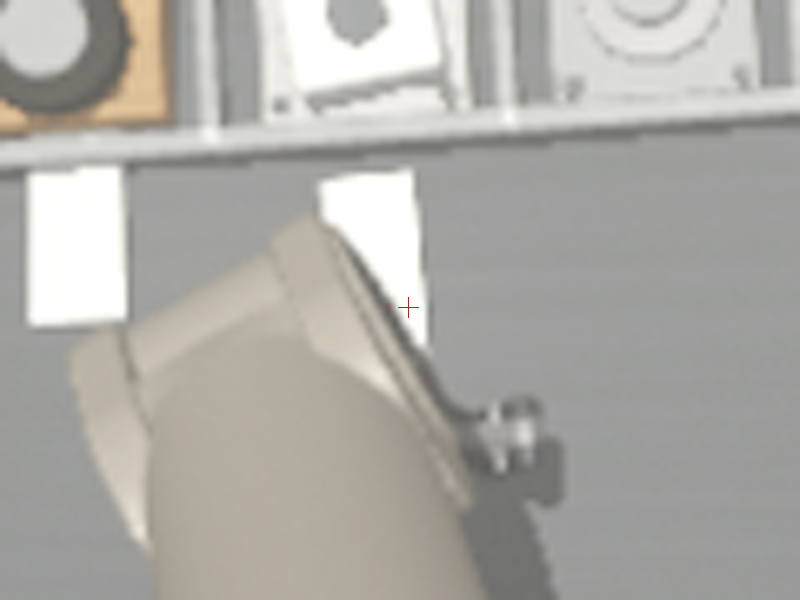

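Emit:
send_rows(moves=[10, 0, 0, 0, 20, 0, -12, 0, 28, 0, -30, 0, 30, 0, -45, 0, 30, 0, -60, 0, 30, 0, -65, 0, 30, 0, -65, 0])

```text
clock: 30.65
tcp_pos: [0.4411, 0.2248, 0.0305]
orientation: [-0.115, 3.139, 0.001]
contact_force: [0.5, -0.5, -1.5]
grip_width: 0.0334
```

```bash
 python3 -c "
from h import *
to(.445,-.231,.03,0)";  python3 barpose.py .52 .227 .075
```

```text
t 30.65 tcp [0.4411 0.2248 0.0305] x [-0.997 -0.073 -0.001] y [-0.073  0.997  0.   ] z [ 0.001  0.001 -1.   ] F [ 0.5 -0.5 -1.5] w 0.0334 q [-0.66  0.42  0.08  2.12 -0.06  0.6   1.1 ]
shift mm [ 2.950e+01 -4.549e+02  3.000e-01] turn 4.2
cent [0.521  0.2251] front x 0.5524 Ledge y 0.2474 Redge y 0.2156 mid 0.2315 at x 0.534
slopes deg 10.546368499245277 3.7605759338929103
[515.1 229.6] [73.5 34.1] 5.6
```

Emit:
send_rows(moves=[3, -45, 0, 0.5, 6, -95, 0, 1, 9, -150, 0, 1.5, 13, -210, 0, 2, 17, -265, 0, 2.5, 21, -320, 0, 3, 25, -380, 0, 4, 29.5, -440, 0, 4.2])

```text
clock: 31.7
tcp_pos: [0.4432, -0.2181, 0.0296]
orientation: [0.001, -3.141, -0.001]
contact_force: [1.1, 0.4, -1.0]
grip_width: 0.0335
```

Emit:
send_rows(moves=[0, -15, 0, 0, 0, -15, 0, 0, 0, -15, 0, 0])

```text
clock: 32.08
tcp_pos: [0.4436, -0.2291, 0.0297]
orientation: [0.005, -3.14, -0.002]
contact_force: [0.1, 1.0, -1.5]
grip_width: 0.0335
```

```bash
 python3 -c "
from h import *
to(.486,-.231,-.0195,0)";  python3 barpose.py .52 -.23 .075
```

```text
t 32.08 tcp [ 0.4436 -0.2291  0.0297] x [-1.    -0.003  0.001] y [-0.003  1.     0.001] z [-0.001  0.001 -1.   ] F [ 0.1  1.  -1.5] w 0.0335 q [ 0.23  0.43  0.15  2.11 -0.11  0.6   2.03]
shift mm [-42.5  -2.1  49.1] turn 0.2
cent [ 0.5196 -0.227 ] front x 0.5554 Ledge y -0.2119 Redge y -0.2443 mid -0.2281 at x 0.537
slopes deg -1.9760913571021061 -2.12243002820367
[ 515.6 -228.8] [79.2 34.2] 1.0
```

Emit:
send_rows(moves=[-15, -1, 10, 0, -30, -1.5, 20, 0, -40, -1.5, 30, 0, -40, -1.5, 40, 0, -40, -1.5, 49, 0, -40, -1.5, 50, 0, -40, -1.5, 50, 0])

```text
clock: 33.0
tcp_pos: [0.4834, -0.233, -0.0198]
orientation: [-0.0, -3.141, 0.0]
contact_force: [-0.7, 0.2, -1.9]
grip_width: 0.0332
```

```bash
 python3 barpose.py .55 -.231 .025; python3 crop.py top .57 -.26 .02 60 d5.png
```

```text
cent [ 0.5596 -0.2299] front x 0.5949 Ledge y -0.2161 Redge y -0.2488 mid -0.2324 at x 0.577
slopes deg -1.9535793457791955 6.4349144173338955
[ 554.8 -232.1] [33.5 80.7] 88.0
x0,y0,s 371 191 6.666666666666667
t 33.1 tcp [ 0.4838 -0.233  -0.0194] x [-1.    -0.    -0.001] y [-0.  1. -0.] z [ 0.001 -0.    -1.   ] F [ 0.   0.1 -0.3] w 0.0335 q [ 0.23  0.56  0.13  2.04 -0.13  0.54  2.02]
```

View pics/d5.png

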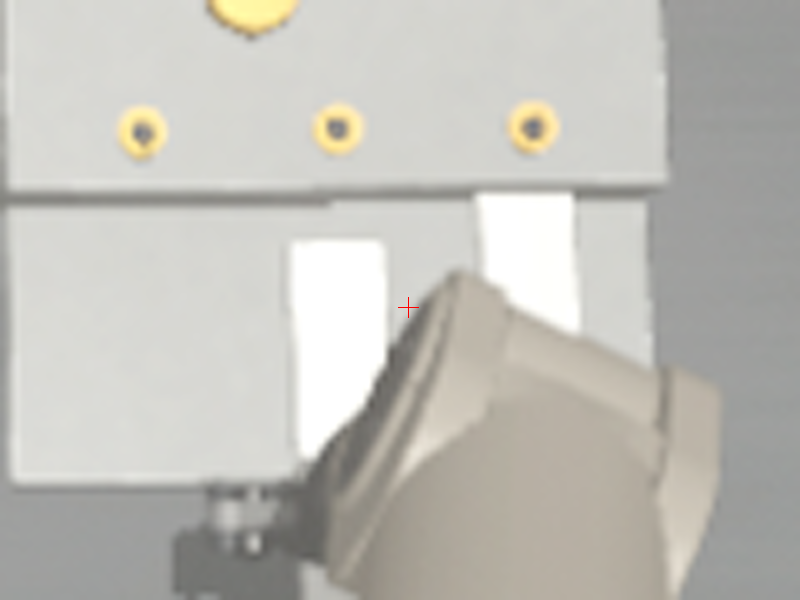

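Emit:
send_rows(moves=[0, 0.7, 1.7, 0, -8, 0.7, 1.7, 0, -16, 0.7, 1.7, 0, -24, 0.7, 1.7, 0, -32, 0.7, 1.7, 0, -40, 0.7, 1.7, 0, -48, 0.7, 1.7, 0, -55, 0.7, 1.7, 0])

```text
clock: 34.1
tcp_pos: [0.5392, -0.2321, -0.0216]
orientation: [-0.001, 3.142, 0.0]
contact_force: [0.4, 0.4, -1.9]
grip_width: 0.0339
```

Emit:
send_rows(moves=[-2, 0, 0, 0, -4, 0, 0, 0, -5.5, 0, 0, 0, -7, 0, 0, 0])

```text
clock: 34.6
tcp_pos: [0.5455, -0.2321, -0.0215]
orientation: [0.0, -3.141, -0.0]
contact_force: [0.1, 0.6, -1.9]
grip_width: 0.0335
```

Emit:
send_rows(moves=[-1.5, 0, 0, 0, -3, 0, 0, 0, -4.5, 0, 0, 0, -6, 0, 0, 0])

```text
clock: 35.1
tcp_pos: [0.5518, -0.2321, -0.0215]
orientation: [0.001, -3.142, -0.0]
contact_force: [-0.3, -0.7, -0.9]
grip_width: 0.0335
```

Emit:
send_rows(moves=[-1.5, 0, 0, 0, -3, 0, 0, 0, -4.5, 0, 0, 0, -6, 0, 0, 0])

```text
clock: 35.6
tcp_pos: [0.5577, -0.2321, -0.0216]
orientation: [0.0, -3.142, -0.0]
contact_force: [-0.1, -0.1, -0.6]
grip_width: 0.0333
```

Emit:
send_rows(moves=[-1.5, 0, 0, 0, -3, 0, 0, 0, -4.5, 0, 0, 0, -6, 0, 0, 0])

```text
clock: 36.1
tcp_pos: [0.5577, -0.2318, -0.0228]
orientation: [-0.002, -3.131, -0.004]
contact_force: [-15.5, 1.1, 7.5]
grip_width: 0.034
```

Emit:
send_rows(moves=[-1.5, 0, 0, 0, -3, 0, 0, 0, -4.5, 0, 0, 0, -6, 0, 0, 0])

```text
clock: 36.6
tcp_pos: [0.5574, -0.2317, -0.0228]
orientation: [-0.004, -3.12, -0.007]
contact_force: [-30.9, 4.2, 25.5]
grip_width: 0.0333
```

Emit:
send_rows(moves=[3, 0, 0, 0, 7, 0, 0, 0, 7, 0, 0, 0])

```text
clock: 36.98
tcp_pos: [0.5578, -0.2318, -0.0226]
orientation: [-0.001, -3.134, -0.003]
contact_force: [-9.8, 0.7, 1.2]
grip_width: 0.0337
```

Emit:
send_rows(moves=[0, 0, 0, 0, 0, 0, 0, 0, 0, 0, 0, 0, 0, 0, 0, 0], hand=0.42, newtons=30)

```text
clock: 37.48
tcp_pos: [0.5632, -0.2321, -0.0213]
orientation: [-0.001, 3.141, -0.0]
contact_force: [-0.5, -0.2, -1.4]
grip_width: 0.0495
```

Emit:
send_rows(moves=[0, 0, -10, 0, 0, 0, -30, 0, 0, 0, -60, 0, 40, 40, -90, 0, 80, 90, -100, 0, 90, 140, -100, 0, 90, 190, -100, 0, 90, 230, -100, 0])

```text
clock: 38.48
tcp_pos: [0.4731, 0.0, 0.0802]
orientation: [-0.002, 3.139, 0.001]
contact_force: [1.3, 0.2, 0.1]
grip_width: 0.0495
```

```bash
 python3 crop.py top .60 -.26 .02 50 d6.png; python3 crop.py top .60 .2 .02 80 d7.png;python3 -c "
from h import *
to(.552,.3465,.06,0.6)
f=r.grab_frame('top')
from meas import bars
for rc,c in bars(f): print(np.round(c),np.round(rc[0],1),np.round(rc[1],1),round(rc[2],1))
"
```

```text
x0,y0,s 381 188 8.0
t 38.52 tcp [0.4733 0.0056 0.0801] x [-1.    -0.007 -0.003] y [-0.007  1.     0.003] z [ 0.003  0.003 -1.   ] F [ 0.2  4.4 -0.3] w 0.0492 q [-0.24  0.31  0.11  2.14 -0.06  0.69  1.49]
x0,y0,s 173 167 5.0
t 38.58 tcp [0.4734 0.0029 0.08  ] x [-1.    -0.008 -0.003] y [-0.008  1.     0.002] z [ 0.003  0.002 -1.   ] F [ 0.5 -0.1 -0. ] w 0.0496 q [-0.23  0.31  0.11  2.14 -0.06  0.69  1.5 ]
t 38.58 tcp [0.4734 0.0029 0.08  ] x [-1.    -0.008 -0.003] y [-0.008  1.     0.002] z [ 0.003  0.002 -1.   ] F [ 0.5 -0.1 -0. ] w 0.0496 q [-0.23  0.31  0.11  2.14 -0.06  0.69  1.5 ]
shift mm [-81.1 342.9  21. ] turn -0.2
[197. 247.] [554.8 346.8] [54.8 33.7] 0.6
[450. 235.] [ 573.9 -310.3] [76.4 34.5] 0.7
[421. 236.] [ 573.4 -234.7] [79.3 34.6] 0.6
[239. 212.] [644.7 239.2] [50.2 55.8] 11.0
[323. 164.] [767.2  16.5] [50.1 51.2] 89.1
```

View pics/d6.png

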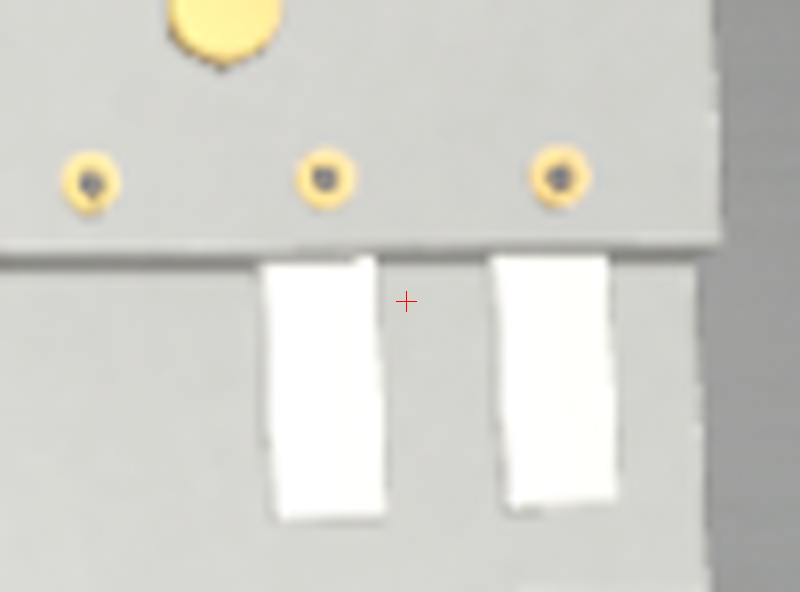

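View pics/d7.png

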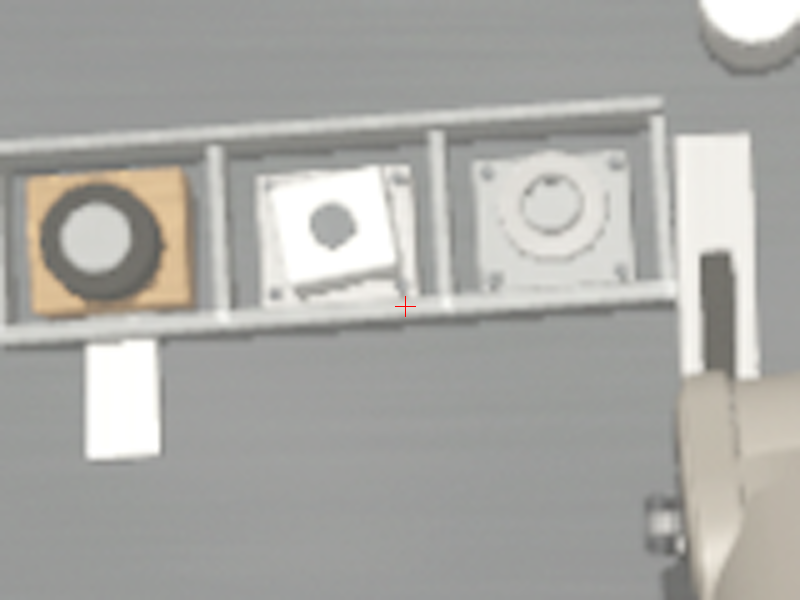

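Emit:
send_rows(moves=[-10, 45, 0, 0, -20, 95, 0, 0, -30, 145, 0, 0, -42, 195, 0, 0, -55, 245, 0, 0, -66, 290, 0, 0, -79, 340, 0, 0, -79, 343, 0, 0], hand=0.4)

```text
clock: 39.62
tcp_pos: [0.5522, 0.3449, 0.0794]
orientation: [-0.006, 3.14, 0.004]
contact_force: [0.1, -1.2, -0.2]
grip_width: 0.051
```

Emit:
send_rows(moves=[0, 0, 10, 0, 0, 0, 30, 0, 0, 0, 60, 0, 0, 0, 80, 0, 0, 0, 80, 0, 0, 0, 80, 0])

```text
clock: 40.38
tcp_pos: [0.552, 0.3408, -0.001]
orientation: [0.0, 3.141, 0.001]
contact_force: [-0.1, -0.6, -0.2]
grip_width: 0.0511
```

```bash
 python3 -c "
from h import *
to(.553,.3465,-.0355,.6)";  python3 crop.py scene .553 .346 .01 50 e1.png
```

```text
t 40.38 tcp [ 0.552   0.3408 -0.001 ] x [-1.     0.    -0.001] y [0. 1. 0.] z [ 0.001  0.    -1.   ] F [-0.1 -0.6 -0.2] w 0.0511 q [-0.68  0.66  0.05  1.76 -0.04  0.72  0.96]
shift mm [-1.   5.7 34.5] turn -0.6
x0,y0,s 322 277 8.0
t 40.42 tcp [ 0.5522  0.3412 -0.0006] x [-1.    -0.    -0.001] y [-0.     1.     0.001] z [ 0.001  0.001 -1.   ] F [-0.   1.2  0.3] w 0.051 q [-0.68  0.66  0.05  1.76 -0.04  0.72  0.96]
```

View pics/e1.png

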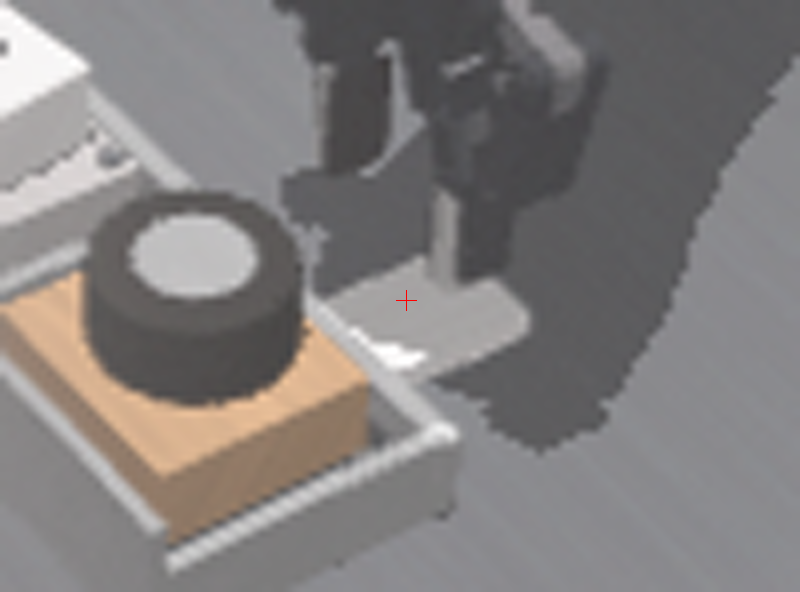

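Emit:
send_rows(moves=[-0.7, 5.3, 0, -0.6, -0.7, 5.3, 5, -0.6, -0.7, 5.3, 15, -0.6, -0.7, 5.3, 24, -0.6, -0.7, 5.3, 30, -0.6, -0.7, 5.3, 33, -0.6, -0.7, 5.3, 33, -0.6])

```text
clock: 41.3
tcp_pos: [0.5521, 0.3461, -0.0348]
orientation: [0.017, -3.141, 0.0]
contact_force: [0.6, 0.4, -1.4]
grip_width: 0.0514
```

```bash
 python3 -c "
from h import *
to(.553,.3465,-.0355,.6)";  python3 crop.py scene .553 .346 .01 50 e2.png
```

```text
t 41.3 tcp [ 0.5521  0.3461 -0.0348] x [-1.    -0.011  0.   ] y [-0.011  1.    -0.   ] z [-0. -0. -1.] F [ 0.6  0.4 -1.4] w 0.0514 q [-0.69  0.71  0.04  1.76 -0.04  0.67  0.96]
shift mm [-0.9  0.4  0.7] turn 0.0
x0,y0,s 322 277 8.0
t 41.35 tcp [ 0.5522  0.3463 -0.0345] x [-1.    -0.011 -0.   ] y [-0.011  1.     0.   ] z [ 0.  0. -1.] F [-0.2 -0.1 -0.2] w 0.0512 q [-0.69  0.71  0.04  1.76 -0.04  0.67  0.96]
```

View pics/e2.png

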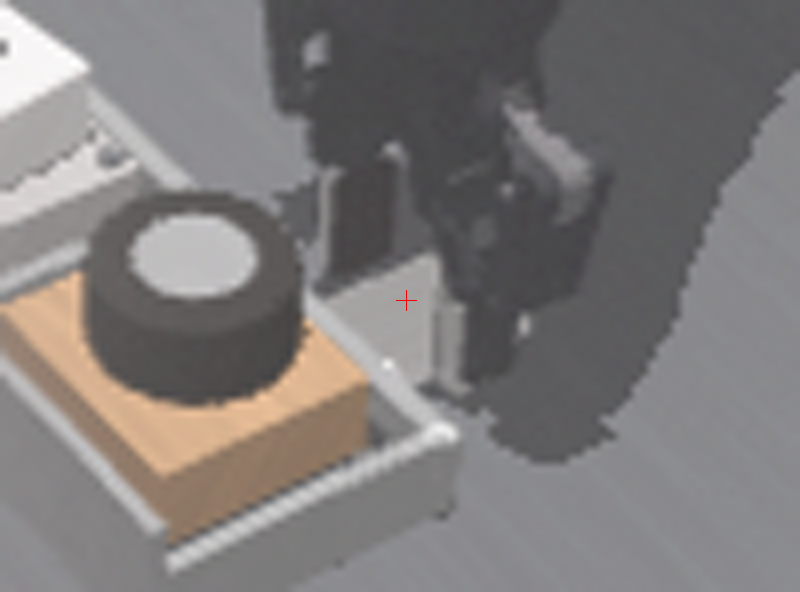

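Emit:
send_rows(moves=[0, 0, 0.5, 0, 0, 0, 0.5, 0, 0, 0, 0.5, 0, 0, 0, 0.5, 0, 0, 0, 0.5, 0, 0, 0, 0, 0, 0, 0, -0.3, 0], hand=0.75, newtons=80)

```text
clock: 42.22
tcp_pos: [0.5527, 0.3471, -0.0339]
orientation: [-0.018, 3.14, 0.002]
contact_force: [2.1, 2.6, -0.3]
grip_width: 0.0332
```

Emit:
send_rows(moves=[2, 0, 0, 0, 4, 0, 0, 0, 7, 0, 0, 0, 10, 0, 0, 0, 13, 0, 0, 0, 16, 0, 0, 0])

```text
clock: 42.98
tcp_pos: [0.5377, 0.3454, -0.0339]
orientation: [-0.015, 3.139, 0.0]
contact_force: [6.0, -0.6, -0.2]
grip_width: 0.0337
```

```bash
 python3 crop.py scene .553 .346 .01 60 e3.png
```

```text
x0,y0,s 312 269 6.666666666666667
t 43.02 tcp [ 0.5372  0.3454 -0.0339] x [-1.    -0.01  -0.002] y [-0.01  1.   -0.  ] z [ 0.002 -0.    -1.   ] F [ 5.3  0.2 -0.2] w 0.0335 q [-0.7   0.7   0.04  1.79 -0.04  0.65  0.95]
```

View pics/e3.png

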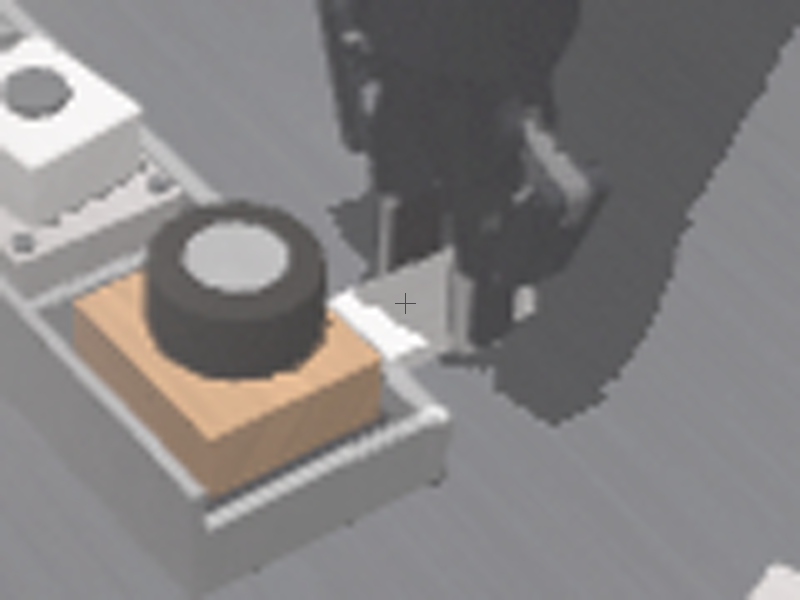

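Emit:
send_rows(moves=[3, 0, 0, 0, 6, 0, 0, 0, 9, 0, 0, 0, 12, 0, 0, 0, 15, 0, 0, 0, 18, 0, 0, 0, 21, 0, 0, 0, 24, 0, 0, 0])

```text
clock: 44.02
tcp_pos: [0.5143, 0.3451, -0.0339]
orientation: [-0.015, 3.138, 0.001]
contact_force: [7.2, 0.2, -1.7]
grip_width: 0.0334
```

Emit:
send_rows(moves=[3, 0, 0, 0, 6, 0, 0, 0, 9, 0, 0, 0, 12, 0, 0, 0, 15, 0, 0, 0, 18, 0, 0, 0, 21, 0, 0, 0, 24, 0, 0, 0])

```text
clock: 45.02
tcp_pos: [0.4882, 0.3457, -0.034]
orientation: [-0.017, 3.141, 0.001]
contact_force: [5.3, 0.3, 4.4]
grip_width: 0.0336
```

Emit:
send_rows(moves=[3, 0, 0, 0, 6, 0, 0, 0, 9, 0, 0, 0, 12, 0, 0, 0, 15, 0, 0, 0, 18, 0, 0, 0, 21, 0, 0, 0, 25, 0, 0, 0])

```text
clock: 46.02
tcp_pos: [0.463, 0.3456, -0.034]
orientation: [-0.017, 3.141, 0.001]
contact_force: [4.1, 0.2, 6.0]
grip_width: 0.0337
```

```bash
 python3 crop.py scene .565 .25 .001 100 e4.png;  python3 crop.py top .53 .32 .001 70 e4t.png
```

```text
x0,y0,s 245 220 4.0
t 46.08 tcp [ 0.4625  0.3456 -0.034 ] x [-1.    -0.011  0.   ] y [-0.011  1.     0.   ] z [-0.  0. -1.] F [ 3.  -0.1  6.2] w 0.0335 q [-0.78  0.63  0.04  1.94 -0.05  0.57  0.87]
x0,y0,s 138 204 5.714285714285714
t 46.12 tcp [ 0.4625  0.3456 -0.034 ] x [-1.    -0.011  0.   ] y [-0.011  1.     0.   ] z [-0.  0. -1.] F [1.9 0.2 6.8] w 0.0338 q [-0.78  0.63  0.04  1.94 -0.05  0.57  0.87]
```

View pics/e4.png

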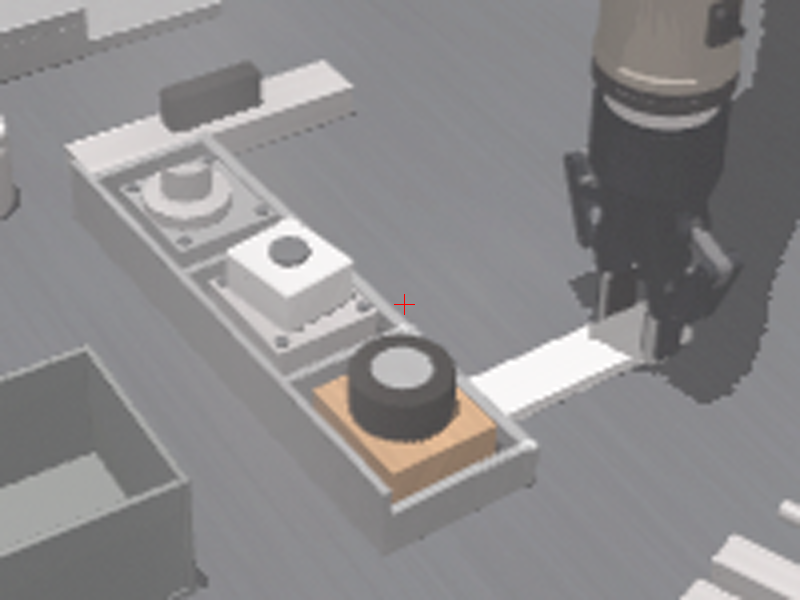

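View pics/e4t.png

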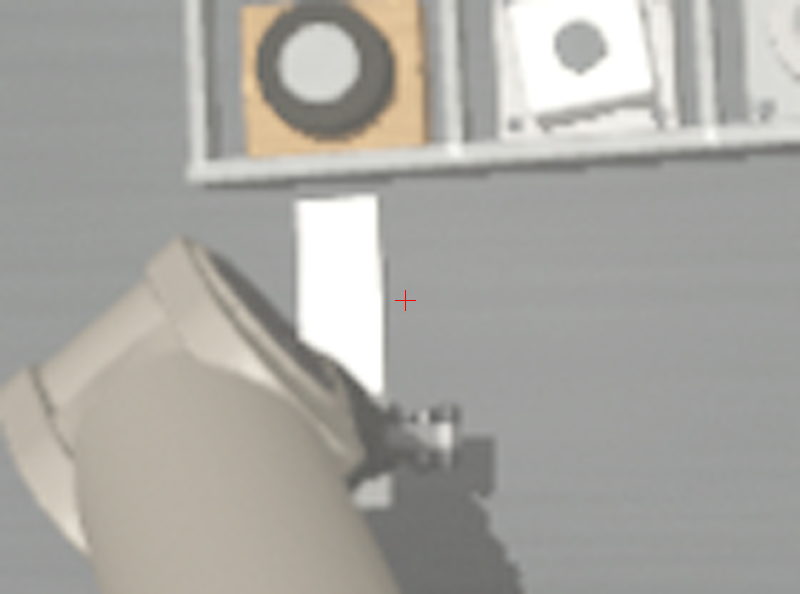

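Emit:
send_rows(moves=[6, 0, -3, 0, 14, 0, -12, 0, 20, 0, -30, 0, 20, 0, -45, 0, 20, 0, -60, 0, 20, 0, -65, 0, 20, 0, -65, 0])

```text
clock: 47.0
tcp_pos: [0.4436, 0.3451, 0.0312]
orientation: [-0.017, 3.141, 0.001]
contact_force: [-0.0, 0.4, -1.2]
grip_width: 0.0333
```

```bash
 python3 -c "
from h import *
to(.443,-.1564,.031,0)";  python3 barpose.py .52 .347 .075
```

```text
t 47.0 tcp [0.4436 0.3451 0.0312] x [-1.    -0.011 -0.001] y [-0.011  1.     0.001] z [ 0.001  0.001 -1.   ] F [-0.   0.4 -1.2] w 0.0333 q [-0.81  0.51  0.05  1.96 -0.04  0.67  0.85]
shift mm [   5.8 -501.5   -0. ] turn 0.6
cent [0.5167 0.3449] front x 0.5544 Ledge y 0.3631 Redge y 0.3319 mid 0.3475 at x 0.536
slopes deg 3.4886098234842606 9.020352172117706
[513.1 347.4] [82.8 34.8] 0.5
```

Emit:
send_rows(moves=[0, -45, 0, 0, 1, -95, 0, 0, 2, -150, 0, 0, 3, -205, 0, 0.6, 4, -260, 0, 0.6, 5, -315, 0, 0.6, 5.5, -370, 0, 0.6, 5.8, -425, 0, 0.6])

```text
clock: 48.05
tcp_pos: [0.4415, -0.0817, 0.0304]
orientation: [0.001, -3.141, -0.0]
contact_force: [0.8, 0.3, -1.2]
grip_width: 0.0333
```

Emit:
send_rows(moves=[0, -45, 0, 0, 0, -70, 0, 0, 0, -76, 0, 0, 0, -76, 0, 0, 0, -76, 0, 0])

```text
clock: 48.68
tcp_pos: [0.4421, -0.1545, 0.0306]
orientation: [0.004, -3.141, -0.001]
contact_force: [-0.9, -0.6, -1.3]
grip_width: 0.0339
```

```bash
 python3 -c "
from h import *
to(.484,-.1564,-.0195,0)";  python3 barpose.py .52 -.156 .075
```

```text
t 48.67 tcp [ 0.4421 -0.1545  0.0306] x [-1.    -0.003  0.   ] y [-0.003  1.     0.001] z [-0.     0.001 -1.   ] F [-0.9 -0.6 -1.3] w 0.0339 q [ 0.12  0.39  0.1   2.18 -0.07  0.57  1.85]
shift mm [-42.   -2.1  50. ] turn 0.2
cent [ 0.5198 -0.1469] front x 0.5544 Ledge y -0.1359 Redge y -0.1668 mid -0.1513 at x 0.537
slopes deg 7.860164346336985 -5.567810579043332
[ 513.1 -150.3] [32.4 82.6] 88.4
```

Emit:
send_rows(moves=[-15, -1, 10, 0, -30, -2.5, 20, 0, -41, -2.5, 30, 0, -41, -2.5, 40, 0, -41, -2.5, 49, 0, -41, -2.5, 50.5, 0, -41, -2.5, 50.5, 0])

```text
clock: 49.6
tcp_pos: [0.4827, -0.1586, -0.0198]
orientation: [0.0, -3.141, -0.0]
contact_force: [-0.1, 0.0, -2.1]
grip_width: 0.0336
```

```bash
 python3 barpose.py .55 -.156 .025; python3 crop.py top .57 -.2 .02 60 e5.png
```

```text
cent [ 0.5632 -0.1503] front x 0.5962 Ledge y -0.1402 Redge y -0.1683 mid -0.1543 at x 0.578
slopes deg 7.846444144035308 -36.15157510769033
[ 557.3 -155. ] [33.5 78. ] 88.4
x0,y0,s 348 192 6.666666666666667
t 49.7 tcp [ 0.4831 -0.1586 -0.0194] x [-1.    -0.    -0.001] y [-0.  1. -0.] z [ 0.001 -0.    -1.   ] F [ 0.8 -0.1 -0.8] w 0.0338 q [ 0.12  0.53  0.09  2.11 -0.09  0.51  1.85]
```

View pics/e5.png

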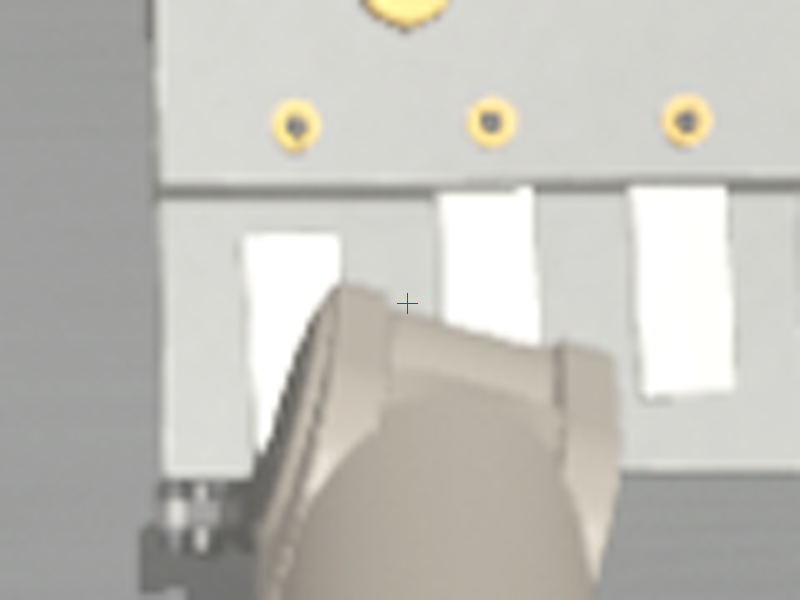

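Emit:
send_rows(moves=[0, 1, 0, 1, 0, 2.3, 0, 2.4, 0, 2.3, 1.5, 2.4, 0, 2.3, 1.5, 2.4])

```text
clock: 50.2
tcp_pos: [0.4829, -0.1561, -0.0214]
orientation: [-0.065, -3.141, -0.0]
contact_force: [0.5, -0.2, -0.9]
grip_width: 0.0337
```

```bash
 python3 barpose.py .55 -.156 .023; python3 crop.py top .57 -.2 .02 60 e6.png
```

```text
cent [ 0.5671 -0.1506] front x 0.5966 Ledge y -0.1431 Redge y -0.1680 mid -0.1556 at x 0.578
slopes deg 15.098989406645124 -47.54321824955919
[ 561.4 -156.6] [31.  70.4] 88.4
x0,y0,s 348 192 6.666666666666667
t 50.3 tcp [ 0.4829 -0.1562 -0.0213] x [-0.999  0.041  0.   ] y [0.041 0.999 0.   ] z [-0.  0. -1.] F [-0.  -0.4 -1.2] w 0.0337 q [ 0.11  0.54  0.1   2.11 -0.11  0.5   1.82]
```

View pics/e6.png

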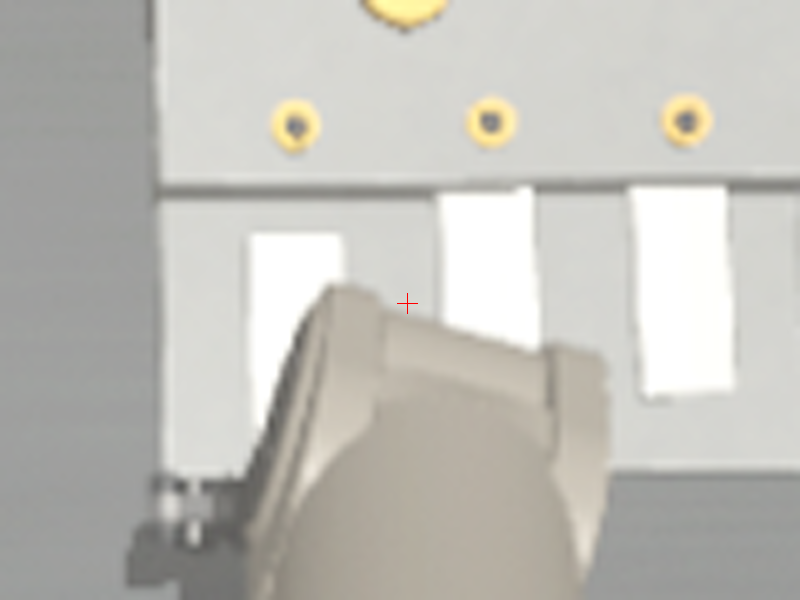

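Emit:
send_rows(moves=[-8, 0.3, 0, 0, -16, 0.6, 0, 0, -24, 1, 0, 0, -32, 1.3, 0, 0, -40, 1.6, 0, 0, -48, 2, 0, 0, -56, 2.3, 0, 0])

```text
clock: 51.18
tcp_pos: [0.5395, -0.1562, -0.0213]
orientation: [-0.065, -3.141, -0.0]
contact_force: [0.7, 0.2, -1.9]
grip_width: 0.034
```

Emit:
send_rows(moves=[-2, 0, 0, 0, -4, 0, 0, 0, -5.5, 0, 0, 0, -7, 0.3, 0, 0])

```text
clock: 51.68
tcp_pos: [0.5459, -0.1562, -0.0212]
orientation: [-0.065, -3.141, -0.0]
contact_force: [0.7, -0.0, -2.2]
grip_width: 0.0333
```

Emit:
send_rows(moves=[-1.5, 0, 0, 0, -3, 0, 0, 0, -4.5, 0, 0, 0, -6, 0.3, 0, 0])

```text
clock: 52.18
tcp_pos: [0.5522, -0.1562, -0.0212]
orientation: [0.065, 3.141, -0.0]
contact_force: [0.2, -0.1, -1.2]
grip_width: 0.0339
```

Emit:
send_rows(moves=[-1.5, 0, 0, 0, -3, 0, 0, 0, -4.5, 0, 0, 0, -6, 0.3, 0, 0])

```text
clock: 52.68
tcp_pos: [0.5581, -0.1561, -0.0213]
orientation: [-0.065, -3.141, 0.0]
contact_force: [-0.4, -0.4, -1.1]
grip_width: 0.0336
```

Emit:
send_rows(moves=[-1.5, 0, 0, 0, -3, 0, 0, 0, -4.5, 0, 0, 0, -6, 0.3, 0, 0])

```text
clock: 53.18
tcp_pos: [0.5618, -0.1562, -0.0218]
orientation: [-0.066, -3.137, -0.0]
contact_force: [-7.3, -0.7, -0.5]
grip_width: 0.0337
```

Emit:
send_rows(moves=[-1.5, 0, 0, 0, -3, 0, 0, 0, -4.5, 0, 0, 0])

```text
clock: 53.55
tcp_pos: [0.5615, -0.1561, -0.022]
orientation: [-0.067, -3.128, -0.002]
contact_force: [-19.7, 1.5, 16.2]
grip_width: 0.0337
```

Emit:
send_rows(moves=[3, 0, 0, 0, 3, 0, 0, 0])

```text
clock: 53.8
tcp_pos: [0.5617, -0.1562, -0.0219]
orientation: [-0.066, -3.134, -0.001]
contact_force: [-8.0, -0.4, 2.7]
grip_width: 0.0338
```

Emit:
send_rows(moves=[0, 0, 0, 0, 0, 0, 0, 0, 0, 0, 0, 0, 0, 0, 0, 0], hand=0.42, newtons=30)

```text
clock: 54.3
tcp_pos: [0.5661, -0.1561, -0.0211]
orientation: [0.065, 3.14, -0.0]
contact_force: [-0.7, 0.7, -0.1]
grip_width: 0.0498
```

Emit:
send_rows(moves=[0, 0, -10, 0, 0, 0, -30, 0, 0, 0, -60, 0, 0, 0, -90, 0, 50, 40, -100, 0, 90, 90, -100, 0, 100, 140, -100, 2.4, 100, 190, -100, 2.4])

```text
clock: 55.3
tcp_pos: [0.4729, 0.0393, 0.0805]
orientation: [0.132, 3.137, 0.001]
contact_force: [0.4, -0.2, 0.8]
grip_width: 0.0498
```

```bash
 python3 crop.py top .60 -.23 .02 50 f1.png; python3 crop.py top .60 .15 .02 100 f2.png;python3 -c "
from h import *
f=r.grab_frame('top')
from meas import bars
for rc,c in bars(f,.022): print(np.round(c),np.round(rc[0],1),np.round(rc[1],1),round(rc[2],1))
"
```

```text
x0,y0,s 369 188 8.0
t 55.35 tcp [0.4741 0.0473 0.0806] x [-0.997  0.075 -0.003] y [0.075 0.997 0.005] z [ 0.003  0.004 -1.   ] F [ 0.8  6.7 -0.1] w 0.0493 q [-0.3   0.31  0.09  2.13 -0.05  0.7   1.31]
x0,y0,s 172 152 4.0
t 55.4 tcp [0.4744 0.0442 0.0805] x [-0.997  0.075 -0.003] y [0.075 0.997 0.003] z [ 0.003  0.003 -1.   ] F [-0.2  0.3  0.3] w 0.0496 q [-0.3   0.31  0.09  2.13 -0.05  0.7   1.32]
[450. 235.] [ 572.5 -307.7] [75.8 34.2] 0.7
[421. 236.] [ 572.  -232.7] [78.8 34.4] 0.6
[392. 236.] [ 574.5 -157.9] [33.6 75.4] 89.1
[239. 212.] [642.8 237.7] [49.8 55.3] 11.0
[323. 164.] [764.3  16.6] [49.8 50.8] 89.1
```

View pics/f1.png

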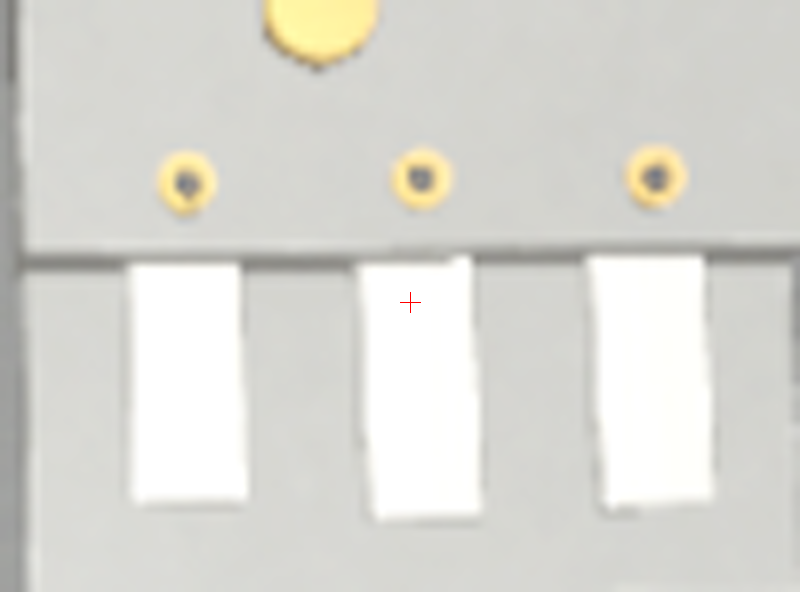

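View pics/f2.png

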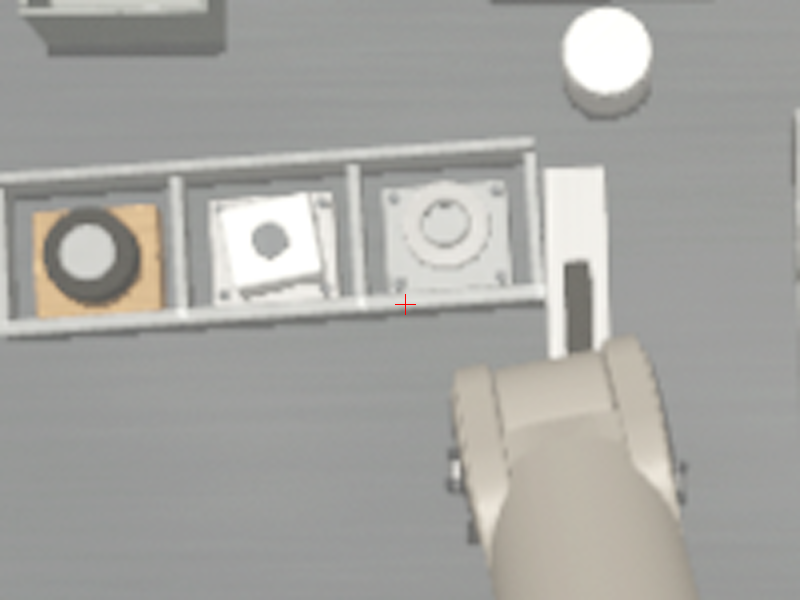

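Emit:
send_rows(moves=[0, 40, 0, 0, 0, 90, 0, 0, 0, 140, 0, -5, 0, 180, 0, -5])

```text
clock: 55.95
tcp_pos: [0.4896, 0.2179, 0.0799]
orientation: [-0.006, 3.14, 0.001]
contact_force: [0.2, -0.2, -0.9]
grip_width: 0.0493
```

```bash
 python3 crop.py top .60 .03 .02 60 f3.png;python3 crop.py scene .60 .03 .02 70 f3s.png
```

```text
x0,y0,s 259 181 6.666666666666667
t 56.0 tcp [0.4896 0.2246 0.0801] x [-1.    -0.009 -0.003] y [-0.009  1.     0.005] z [ 0.003  0.005 -1.   ] F [1.5 5.9 0.7] w 0.0497 q [-0.56  0.4   0.02  1.99 -0.02  0.75  1.05]
x0,y0,s 221 196 5.714285714285714
t 56.05 tcp [0.4894 0.2217 0.08  ] x [-1.    -0.009 -0.002] y [-0.009  1.     0.003] z [ 0.002  0.003 -1.   ] F [-0.5  0.   0.2] w 0.0494 q [-0.56  0.4   0.02  1.99 -0.02  0.75  1.05]
```

View pics/f3.png

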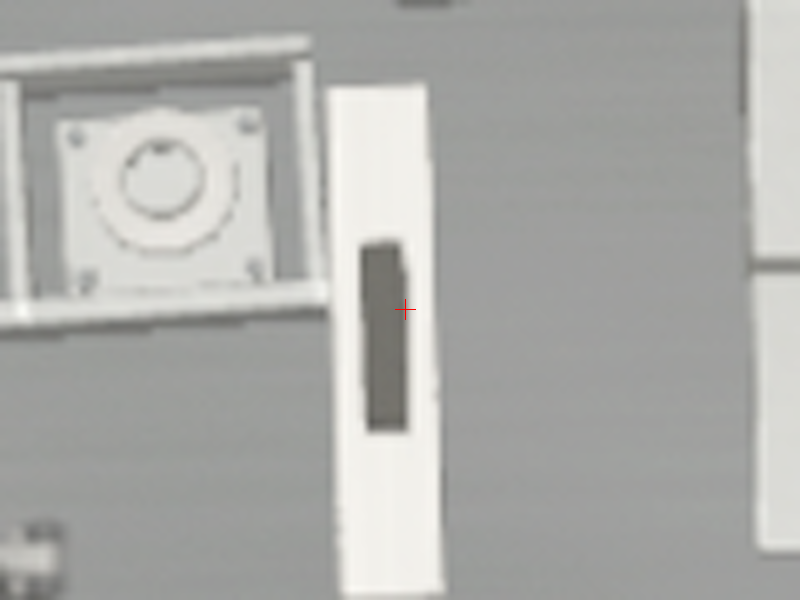

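View pics/f3s.png

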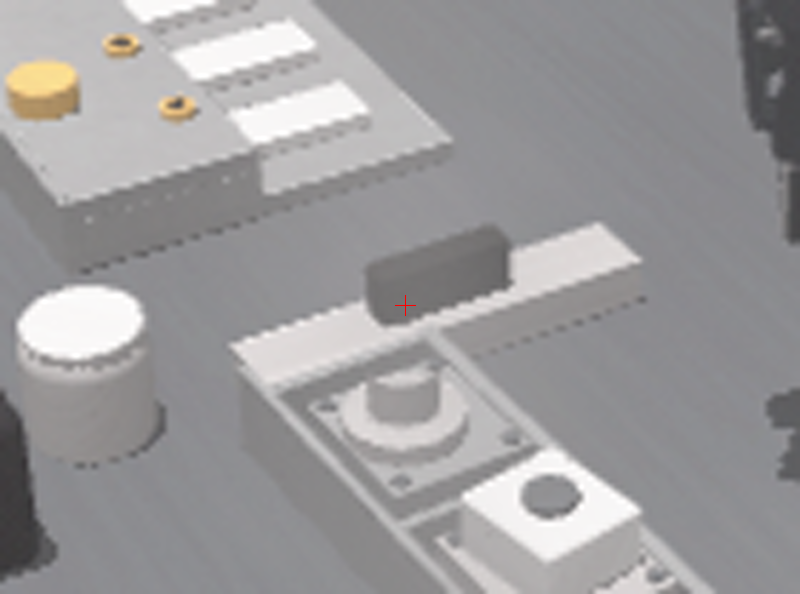

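```bash
 cat > beam.py <<'E'
from h import *
def rib(f,z=.053,near=None,zt=None):
    im=f['img'].astype(int); m=((im.max(2)<112)*255).astype(np.uint8)
    return m
E
python3 -c "
from h import *
f=r.grab_frame('top')
s=6.6667
g=lambda u,v,z: cast(f,(259+u/s-.5,181+v/s-.5),z)[:2]
R4=np.array([g(*p,.053) for p in((360,243),(402,240),(408,431),(367,432))])
B4=np.array([g(*p,.025) for p in((328,88),(426,85),(444,592),(341,596))])
for q in(R4,B4):
  print(np.round(q,4),'c',np.round(q.mean(0),4)); a=(q[0]+q[1]-q[2]-q[3])/2; print('len',np.hypot(*a),'yaw',np.degrees(np.arctan2(a[1],a[0])))
print('mid',B4.mean(0))
f2=r.grab_frame('scene'); print((proj(f2,(B4.mean(0)[0],B4.mean(0)[1],.053))-[221,196])*5.714)
"

```

```text
[[0.6211 0.0471]
 [0.6221 0.0311]
 [0.5489 0.03  ]
 [0.5487 0.0455]] c [0.5852 0.0384]
len 0.07280322126468258 yaw 1.1016948041803396
[[0.6867 0.059 ]
 [0.6873 0.0208]
 [0.4895 0.017 ]
 [0.4886 0.0565]] c [0.588  0.0383]
len 0.19793317747331488 yaw 0.8930928501401024
mid [0.58800639 0.03831919]
[430.41118003 245.60563349]
```

```bash
 python3 -c "
from h import *
to(.587,.0384,.03,.95)"

```

```text
t 56.15 tcp [0.4891 0.2164 0.0793] x [-1.    -0.004 -0.001] y [-0.004  1.    -0.   ] z [ 0.001 -0.    -1.   ] F [-0.1 -0.8 -0.3] w 0.0496 q [-0.56  0.4   0.03  2.   -0.02  0.75  1.05]
shift mm [ -97.3 -178.3   49.5] turn -0.7
```

Emit:
send_rows(moves=[-25, -45, 0, -0.7, -50, -90, 0, -0.7, -75, -135, 0, -0.7, -97, -175, 0, -0.7, -97, -177, 0, -0.7, -97, -177, 20, -0.7, -97, -177, 40, -0.7, -97, -177, 40, -0.7], hand=0.5)

```text
clock: 57.15
tcp_pos: [0.5842, 0.0394, 0.0378]
orientation: [0.023, -3.138, 0.001]
contact_force: [0.3, -0.3, -0.1]
grip_width: 0.043
```

```bash
 python3 -c "
from h import *
to(.587,.0384,-.003,.95)"; python3 crop.py scene .587 .038 .04 50 f4.png

```

```text
t 57.15 tcp [0.5842 0.0394 0.0378] x [-1.    -0.015  0.004] y [-0.015  1.    -0.001] z [-0.004 -0.001 -1.   ] F [ 0.3 -0.3 -0.1] w 0.043 q [-0.22  0.53  0.06  1.9  -0.05  0.72  1.45]
shift mm [-2.9 -1.  40.7] turn -0.1
x0,y0,s 246 205 8.0
t 57.2 tcp [0.5852 0.0397 0.0387] x [-1.    -0.015  0.002] y [-0.015  1.    -0.   ] z [-0.002 -0.001 -1.   ] F [ 0.6 -0.5 -0.1] w 0.0425 q [-0.22  0.53  0.06  1.9  -0.05  0.72  1.45]
```

View pics/f4.png

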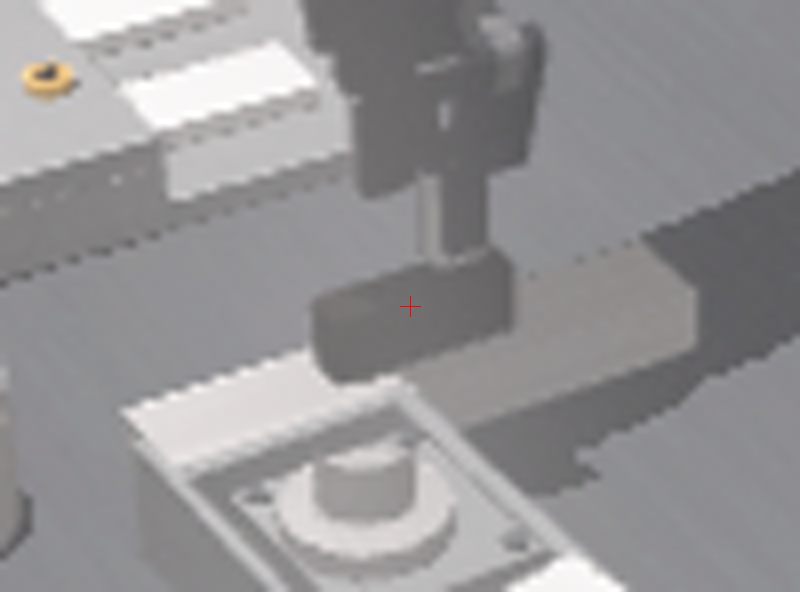

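Emit:
send_rows(moves=[-1.5, -0.8, 10, 0, -1.5, -0.8, 20, 0, -1.5, -0.8, 30, 0, -1.5, -0.8, 36, 0, -1.5, -0.8, 40, 0, -1.5, -0.8, 40, 0, -1.5, -0.8, 40, 0])

```text
clock: 58.08
tcp_pos: [0.588, 0.0399, -0.001]
orientation: [-0.025, 3.141, 0.0]
contact_force: [1.0, 0.5, 0.8]
grip_width: 0.043
```

```bash
 python3 -c "
from h import *
to(.587,.0384,-.003,.95)"; python3 crop.py scene .587 .038 .04 50 f5.png

```

```text
t 58.08 tcp [ 0.588   0.0399 -0.001 ] x [-1.    -0.016 -0.   ] y [-0.016  1.     0.   ] z [ 0.  0. -1.] F [1.  0.5 0.8] w 0.043 q [-0.22  0.59  0.06  1.91 -0.05  0.64  1.46]
shift mm [ 1.  -1.5  2. ] turn -0.0
x0,y0,s 246 205 8.0
t 58.12 tcp [ 0.588   0.0399 -0.0009] x [-1.    -0.016 -0.001] y [-0.016  1.     0.   ] z [ 0.001  0.    -1.   ] F [-0.2  0.6  0.7] w 0.0428 q [-0.22  0.59  0.06  1.91 -0.05  0.64  1.46]
```

View pics/f5.png

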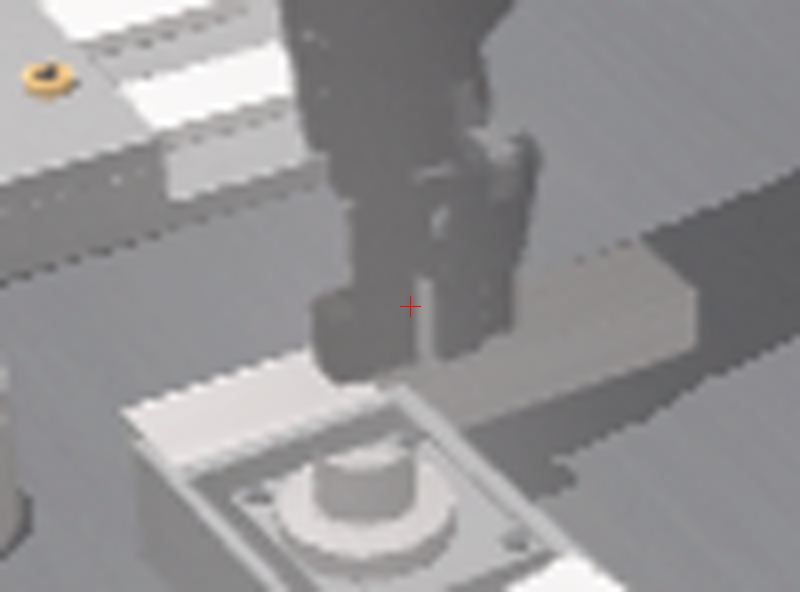

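Emit:
send_rows(moves=[0, -1, 0, 0, 0, -1, 0, 0, 0, -1, 0, 0, 0, -1, 0, 0, 0, -1, 0, 0, 0, -1, 0, 0, 0, -1, 0, 0, 0, -1, 0, 0], hand=1, newtons=110)

```text
clock: 59.12
tcp_pos: [0.5879, 0.0388, -0.0007]
orientation: [-0.025, 3.141, 0.0]
contact_force: [-2.3, 0.3, 6.3]
grip_width: 0.0159
```

Emit:
send_rows(moves=[0, 0, -5, 0, 0, -3, -15, 0, 0, -8, -30, 0, 0, -15, -50, 0, 0, -15, -60, 0, 0, -15, -60, 0])

```text
clock: 59.88
tcp_pos: [0.5887, 0.024, 0.0598]
orientation: [-0.025, 3.14, 0.001]
contact_force: [-0.2, 0.8, -7.3]
grip_width: 0.0155
```

```bash
 python3 -c "
from h import *
to(.55,-.03,.06,-89)"; python3 crop.py scene .587 .038 .06 60 f6.png

```

```text
t 59.88 tcp [0.5887 0.024  0.0598] x [-1.    -0.016 -0.002] y [-0.016  1.     0.   ] z [ 0.002  0.    -1.   ] F [-0.2  0.8 -7.3] w 0.0155 q [-0.2   0.5   0.07  1.88 -0.05  0.76  1.48]
shift mm [ 39.5 -53.4  -0.3] turn 89.9
x0,y0,s 236 191 6.666666666666667
t 59.92 tcp [0.5881 0.0242 0.059 ] x [-1.    -0.016 -0.001] y [-0.016  1.     0.   ] z [ 0.001  0.    -1.   ] F [ 0.   1.4 -5.7] w 0.0156 q [-0.2   0.5   0.06  1.89 -0.05  0.76  1.48]
```

View pics/f6.png

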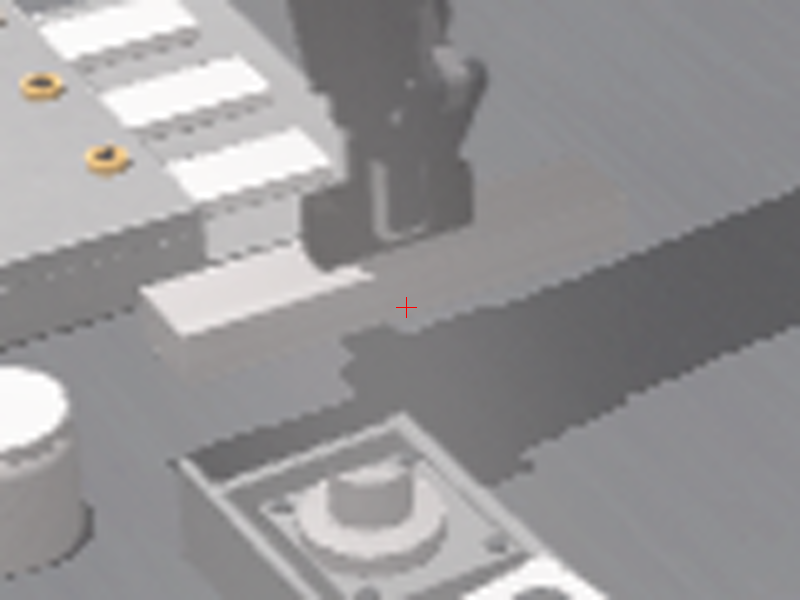

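Emit:
send_rows(moves=[8, -8, 0, 10, 16, -18, 0, 20, 24, -28, 0, 30, 32, -38, 0, 40, 40, -46, 0, 50, 48, -53, 0, 60, 54, -53, 0, 70, 58, -53, 0, 80])

```text
clock: 60.92
tcp_pos: [0.5299, -0.0296, 0.058]
orientation: [-2.005, -2.417, 0.002]
contact_force: [0.8, 0.5, -6.9]
grip_width: 0.0157
```

Emit:
send_rows(moves=[0, 0, 0, 5, 0, 0, 0, 10, 0, 0, 0, 10, 0, 0, 0, 10])

```text
clock: 61.42
tcp_pos: [0.5306, -0.0298, 0.0584]
orientation: [-2.201, -2.241, 0.001]
contact_force: [0.1, -0.2, -5.5]
grip_width: 0.0156
```

```bash
 python3 -c "
from h import *
to(.53,-.231,.035,-90)"; python3 crop.py top .55 -.03 .06 70 f7.png

```

```text
t 61.42 tcp [ 0.5306 -0.0298  0.0584] x [-0.018  1.    -0.   ] y [ 1.     0.018 -0.001] z [-0.001 -0.    -1.   ] F [ 0.1 -0.2 -5.5] w 0.0156 q [-0.44  0.46  0.47  2.04 -0.32  0.71  0.26]
shift mm [-201.2   -4.2   23.4] turn 1.0
x0,y0,s 273 192 5.714285714285714
t 61.48 tcp [ 0.5306 -0.0299  0.0585] x [-0.018  1.     0.   ] y [ 1.     0.018 -0.001] z [-0.001  0.    -1.   ] F [ 0.  -0.1 -5.5] w 0.0154 q [-0.44  0.46  0.47  2.04 -0.32  0.71  0.26]
```

View pics/f7.png

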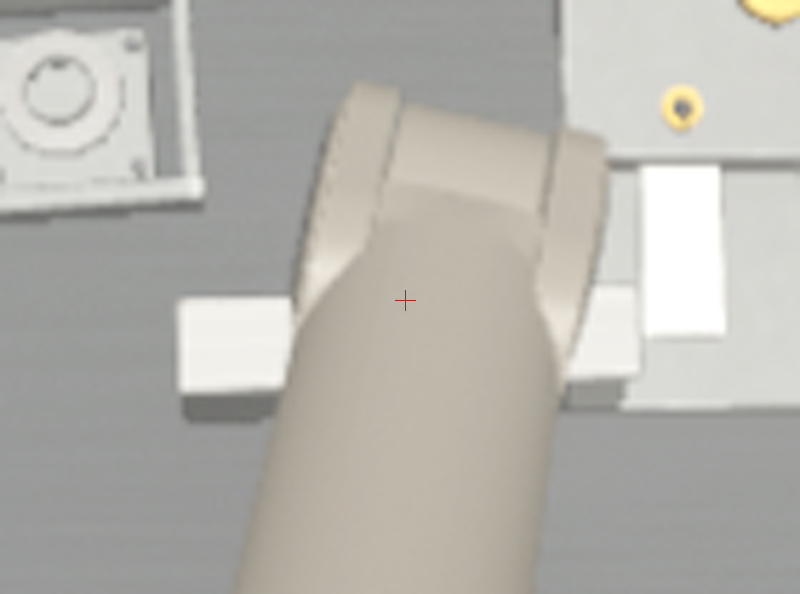

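Emit:
send_rows(moves=[-30, -1, 0, 0, -65, -1, 0, 0, -105, -2, 0, 0.5, -145, -3, 0, 1, -180, -4, 0, 1, -201, -4, 5, 1, -201, -4, 15, 1, -201, -4, 20, 1])

```text
clock: 62.48
tcp_pos: [0.5296, -0.2298, 0.0377]
orientation: [-2.22, -2.22, 0.0]
contact_force: [0.0, 0.5, -6.5]
grip_width: 0.0155
```

Emit:
send_rows(moves=[0, 0, 0, 0, 0, 0, 0, 0])

```text
clock: 62.72
tcp_pos: [0.5304, -0.2302, 0.0389]
orientation: [-2.221, -2.221, -0.001]
contact_force: [0.6, 1.1, -6.4]
grip_width: 0.0156
```

```bash
 python3 -c "
from h import *
to(.588,-.231,.0,-90)"; python3 crop.py top .57 -.23 .04 70 f8.png

```

```text
t 62.73 tcp [ 0.5304 -0.2302  0.0389] x [-0.  1.  0.] y [1. 0. 0.] z [ 0.  0. -1.] F [ 0.6  1.1 -6.4] w 0.0156 q [-0.05  0.56  0.46  1.94 -0.36  0.72  0.63]
shift mm [-0.8 57.6 38.9] turn 0.0
x0,y0,s 351 183 5.714285714285714
t 62.77 tcp [ 0.5305 -0.2305  0.039 ] x [0. 1. 0.] y [ 1. -0.  0.] z [ 0.  0. -1.] F [-0.4 -0.1 -5.9] w 0.0155 q [-0.05  0.56  0.46  1.94 -0.36  0.72  0.63]
```

View pics/f8.png

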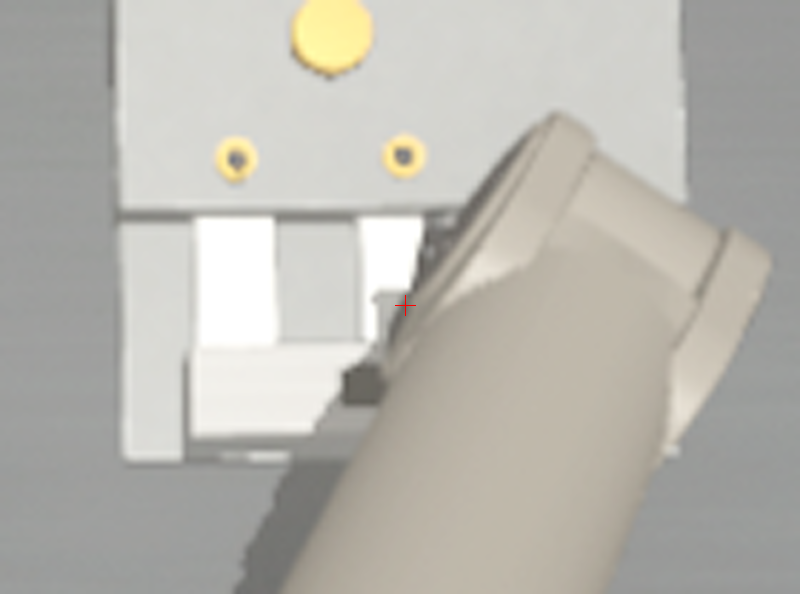

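```bash
 python3 -c "
from h import *
f=r.grab_frame('top'); s=5.7143
g=lambda u,v,z: np.round(cast(f,(351+u/s-.5,183+v/s-.5),z)[:2],4)
print('beam +y end, hoodside & front', g(190,348,.064),g(190,435,.064),g(360,341,.064))
print('hood face',g(122,210,.042),g(420,208,.042))
f=r.grab_frame('top'); f2=r.grab_frame('scene')
"; python3 crop.py scene .57 -.23 .03 70 f9.png

```

```text
beam +y end, hoodside & front [ 0.5497 -0.1307] [ 0.5114 -0.1296] [ 0.5516 -0.2054]
hood face [ 0.6146 -0.1044] [ 0.6135 -0.2377]
x0,y0,s 191 150 5.714285714285714
t 62.98 tcp [ 0.5303 -0.231   0.039 ] x [ 0.001  1.    -0.   ] y [ 1.    -0.001  0.   ] z [ 0. -0. -1.] F [-0.1  0.2 -6.3] w 0.0155 q [-0.04  0.56  0.46  1.94 -0.36  0.72  0.63]
```

View pics/f9.png

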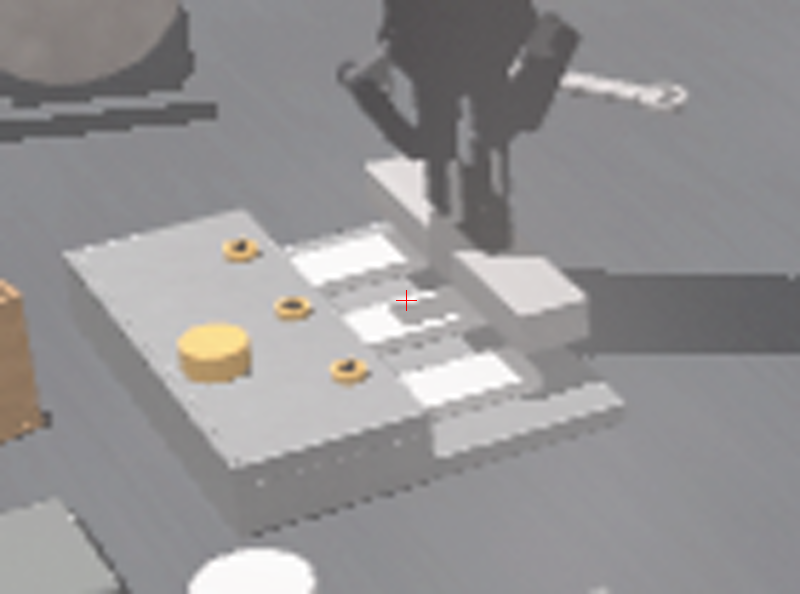

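Emit:
send_rows(moves=[-0.8, 10, 3, 0, -0.8, 22, 6, 0, -0.8, 35, 9, 0, -0.8, 46, 9, 0, -0.8, 53, 9, 0, -0.8, 57, 9, 0, -0.8, 57, 9, 0, -0.8, 57, 9, 0])

```text
clock: 63.98
tcp_pos: [0.5866, -0.2321, 0.0298]
orientation: [-2.223, -2.219, 0.0]
contact_force: [0.2, -0.2, -5.8]
grip_width: 0.0155
```

```bash
 python3 -c "
from h import *
to(.588,-.2316,.0213,-90)"; python3 crop.py top .59 -.23 .04 60 g1.png;python3 crop.py scene .59 -.23 .03 60 g2.png

```

```text
t 63.98 tcp [ 0.5866 -0.2321  0.0298] x [0.002 1.    0.   ] y [ 1.    -0.002 -0.   ] z [-0.  0. -1.] F [ 0.2 -0.2 -5.8] w 0.0155 q [-0.04  0.64  0.45  1.81 -0.38  0.77  0.6 ]
shift mm [0.5 1.4 8.5] turn -0.1
x0,y0,s 361 183 6.666666666666667
t 64.03 tcp [ 0.5866 -0.2321  0.0298] x [0.002 1.    0.   ] y [ 1.    -0.002 -0.   ] z [-0.  0. -1.] F [ 0.2 -0.2 -6.3] w 0.0156 q [-0.04  0.64  0.45  1.81 -0.38  0.77  0.6 ]
x0,y0,s 195 158 6.666666666666667
t 64.08 tcp [ 0.5867 -0.2321  0.0298] x [0.002 1.    0.   ] y [ 1.    -0.002 -0.   ] z [-0.  0. -1.] F [-0.2 -0.  -5.8] w 0.0155 q [-0.04  0.64  0.45  1.81 -0.38  0.77  0.6 ]
```

View pics/g1.png

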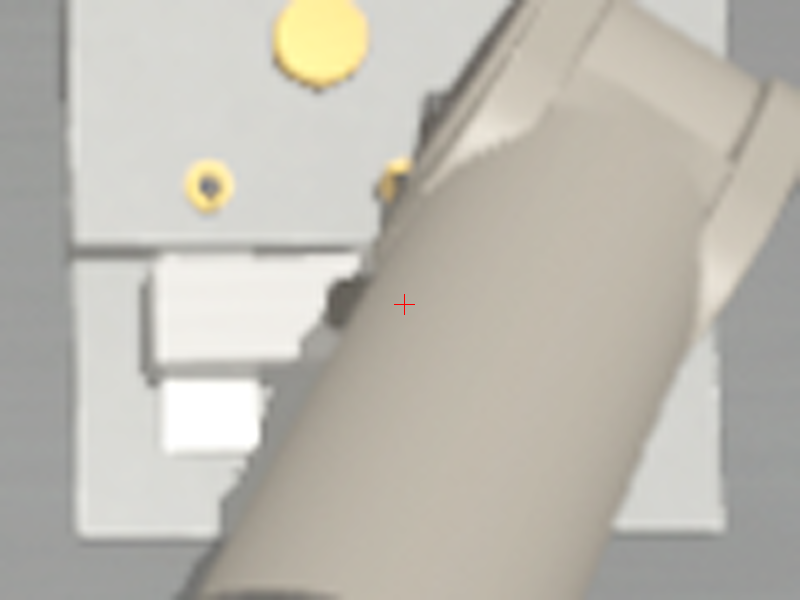

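View pics/g2.png

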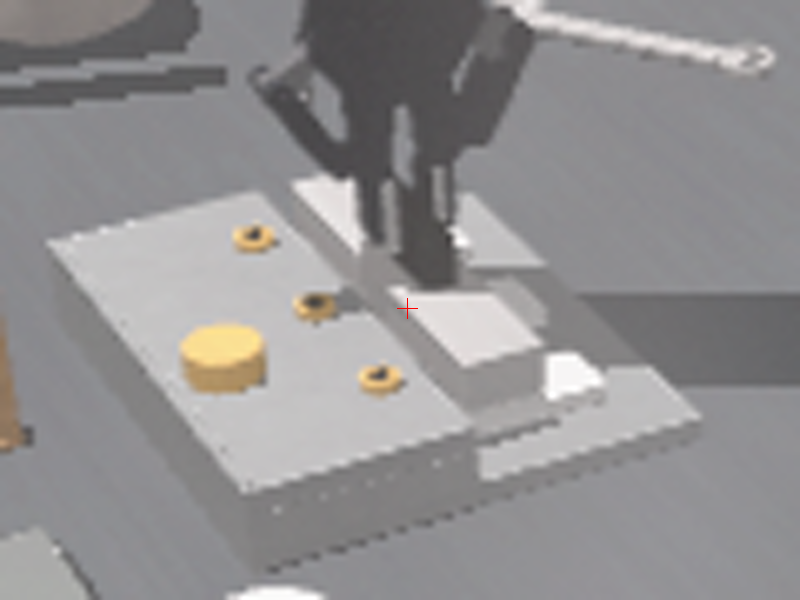

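Emit:
send_rows(moves=[0.5, 0.5, 2, 0, 0.5, 0.5, 4, 0, 0.5, 0.5, 6, 0, 0.5, 0.5, 7, 0, 0.5, 0.5, 7, 0])

```text
clock: 64.7
tcp_pos: [0.5875, -0.2315, 0.0226]
orientation: [-2.223, -2.22, 0.0]
contact_force: [0.4, -0.4, -5.7]
grip_width: 0.0156
```

Emit:
send_rows(moves=[0, 0, 1, 0, 0, 0, 2, 0, 0, 0, 2, 0, 0, 0, 2, 0])

```text
clock: 65.2
tcp_pos: [0.5878, -0.2315, 0.0214]
orientation: [2.223, 2.22, 0.001]
contact_force: [-2.2, 1.8, 3.6]
grip_width: 0.0157
```

Landed (force went from −6 to +4 N at the expected height). Release and rise straight up.

Emit:
send_rows(moves=[0, 0, 0, 0, 0, 0, 0, 0, 0, 0, 0, 0, 0, 0, 0, 0, 0, 0, 0, 0], hand=0.5, newtons=30)

```text
clock: 65.82
tcp_pos: [0.5876, -0.2315, 0.0208]
orientation: [2.223, 2.22, 0.0]
contact_force: [0.2, -0.6, 0.2]
grip_width: 0.0428
```

Emit:
send_rows(moves=[0, 0, -5, 0, 0, 0, -20, 0, 0, 0, -45, 0, 0, 0, -80, 0, 0, 0, -110, 0, 45, 0, -120, 0, 100, -10, -120, 0, 155, -30, -120, 0])

```text
clock: 66.82
tcp_pos: [0.5585, -0.0748, 0.1422]
orientation: [2.222, 2.219, 0.003]
contact_force: [0.9, 0.6, -0.1]
grip_width: 0.0429
```

Emit:
send_rows(moves=[50, 0, 0, 0, 105, 0, 0, 0, 160, 0, 0, 0, 210, 0, 0, 0, 250, 0, 0, 0, 250, 0, 0, 0])

```text
clock: 67.58
tcp_pos: [0.5579, 0.1783, 0.1416]
orientation: [-2.215, -2.227, -0.003]
contact_force: [-0.3, -0.2, 0.2]
grip_width: 0.0428
```

```bash
python3 crop.py top .59 -.23 .03 60 g3.png;python3 crop.py scene .59 -.23 .03 60 g4.png; python3 crop.py scene .64 .2 .03 90 g5.png

```

```text
x0,y0,s 360 183 6.666666666666667
t 67.62 tcp [0.5582 0.1753 0.1416] x [-0.002  1.     0.001] y [1.    0.002 0.001] z [ 0.001  0.001 -1.   ] F [ 0.2 -1.   0.2] w 0.0426 q [-0.77  0.42  0.47  1.86 -0.23  0.92 -0.2 ]
x0,y0,s 195 158 6.666666666666667
t 67.67 tcp [0.5584 0.1734 0.1416] x [ 0.001  1.    -0.   ] y [ 1.    -0.001  0.001] z [ 0.001 -0.    -1.   ] F [ 0.7 -0.2 -0.5] w 0.0426 q [-0.77  0.42  0.47  1.86 -0.23  0.92 -0.2 ]
x0,y0,s 218 217 4.444444444444445
t 67.72 tcp [0.5584 0.1723 0.1415] x [ 0.003  1.    -0.   ] y [ 1.    -0.003  0.001] z [ 0.001 -0.    -1.   ] F [0.4 0.2 0.3] w 0.0427 q [-0.77  0.42  0.47  1.86 -0.23  0.92 -0.2 ]
```

View pics/g3.png

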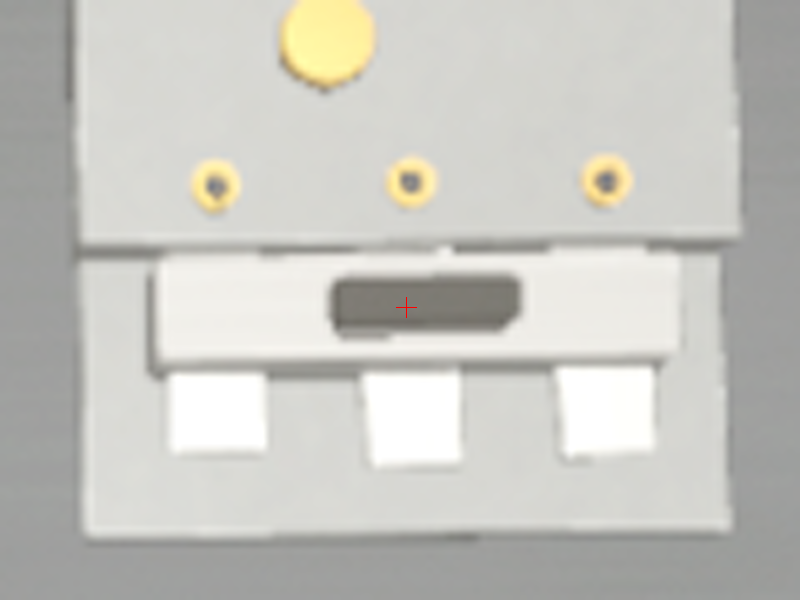

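View pics/g4.png

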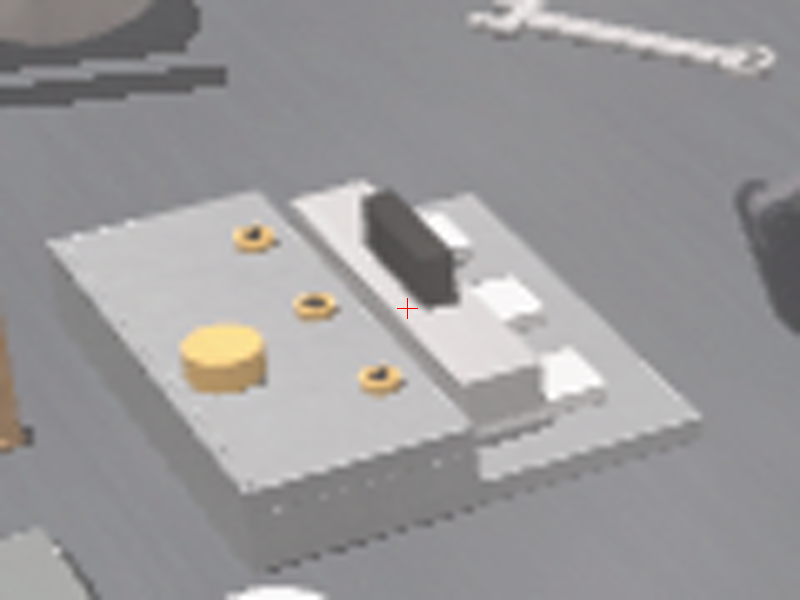

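View pics/g5.png

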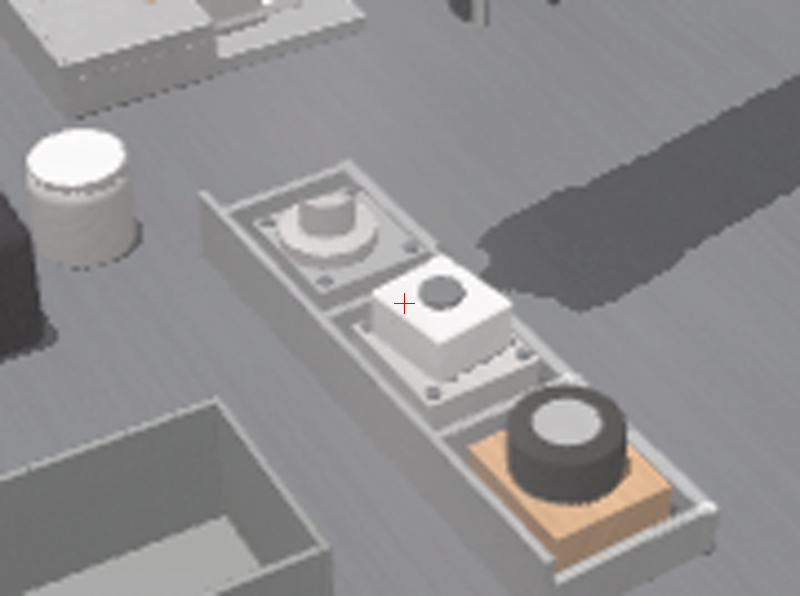

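```bash
 python3 -c "
from h import *
f=r.grab_frame('top'); s=6.6667
g=lambda u,v,z: cast(f,(360+u/s-.5,183+v/s-.5),z)[:2]
B=np.array([g(*p,.047) for p in((158,258),(680,252),(677,355),(158,360))]); print(np.round(B,4),B.mean(0)); a=B[1]+B[2]-B[0]-B[3]; print(np.degrees(np.arctan2(a[0],-a[1])))
h=[g(*p,.042) for p in((80,243),(738,237))]; print(h, np.degrees(np.arctan2(h[1][0]-h[0][0],h[0][1]-h[1][1])))
for p in ((217,452),(416,464),(608,456)): print('rear',g(*p,.022))
"; python3 crop.py top .59 .0 .03 300 g6.png
```

```text
[[ 0.6084 -0.1327]
 [ 0.6077 -0.3323]
 [ 0.5681 -0.3294]
 [ 0.5692 -0.1316]] [ 0.58832903 -0.23150859]
-0.25592834445027707
[array([ 0.61537365, -0.1035129 ]), array([ 0.61388593, -0.35596546])] -0.337644350294353
rear [ 0.53602191 -0.15610084]
rear [ 0.53020744 -0.23275471]
rear [ 0.53218243 -0.30698039]
x0,y0,s 31 5 1.3333333333333333
t 67.83 tcp [0.5584 0.1718 0.1413] x [ 0.004  1.    -0.   ] y [ 1.    -0.004  0.   ] z [ 0. -0. -1.] F [-0.3 -0.9  0.1] w 0.0427 q [-0.77  0.42  0.47  1.86 -0.23  0.92 -0.2 ]
```

View pics/g6.png

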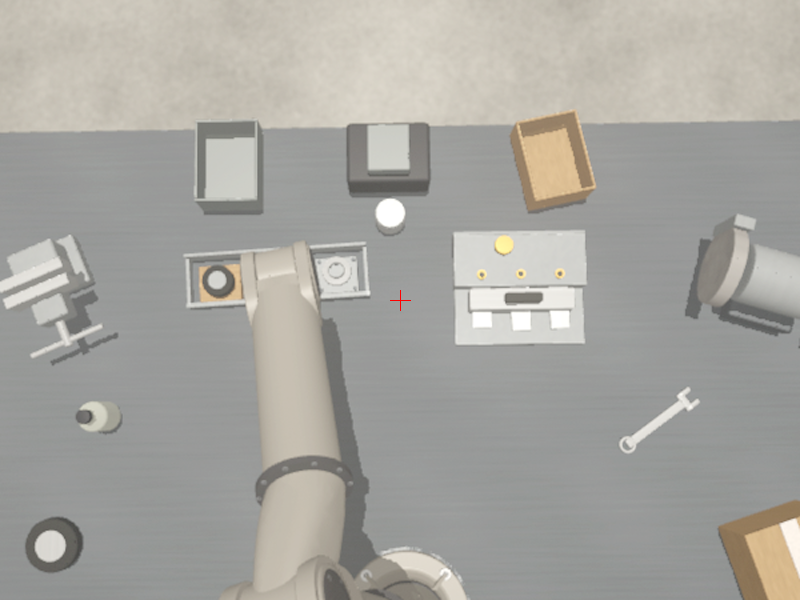

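```bash
 python3 -c "
from bench import r
print(r.hand_in())"
```

```text
the job is handed in; nothing more can be done
None
```

I drew out all three bars one at a time, pushed each into its own slot until it hit the hidden stop, and then laid the beam across them. I handed the job in at about 68 s of the 210 s allowed.

**Last checks:**
- **Piles:** all three looked upright in their bays in the last pictures.
- **Bars:** each one stopped dead against its wall, with the push building to about 15, 31 and 20 N for bar0, bar1 and bar2. After the beam went on, their rear ends stick out about 79 to 85 mm, within the expected 65 to 95 mm. They had not moved by more than a pixel or so (about 2 mm).
- **Beam:** flat and square to the hood to within 0.1°. Its centre is within 1 mm of the jig's middle line, and the gap to the hood face is about 6 mm.
- **Bystanders:** the oil bottle, tin, wrench and washers were not touched.

**Things that disagreed or were not checked:**
- **Height reading:** the reported TCP height did not match the pictures. The fingertips stood about 35 mm above it, so I set all heights by contact and camera instead.
- **Beam knock:** the beam was found shifted about 2 cm toward the rack partway through, so I measured it again before gripping it.
- **Pins:** I could not read the tell-tale pins. That the bars are home rests on the felt stops alone, and I did not push the bars a second time after releasing them. Bar0 and bar1 sit about 1° off straight in their slots.

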